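# Load and latch the sample chamber of a conductivity detector

### The job

Stand every sample bottle from the bench upright in a pocket of the blue detector's open chamber, one to a pocket, and set a stopper from the grey rack fully home in the neck of each one (a stopper that is left over may stay in the rack). Then shut the lid, hook the latch's loop behind the keeper on the lid, and after that snap the lever down flat. Leave the jar, the roll of tape and the screwdriver where they are.

Things in the scene. Friction and masses are not known exactly. Their poses are not given: they have to be found in the camera images.
- detector: Blue steel case, 250 mm (its x) by 280 mm (its y), fixed to the bench. Origin: centre of its underside on the bench. Its y < 0 half is the open chamber, its y > 0 half a closed hood whose top is 130 mm above the bench. x, y axes turn with its yaw.
- chamber_floor (a point): Centre of the chamber's floor (6 mm above the bench); axes as the detector's. A white insert 45 mm high on the floor leaves three square pockets, 69 mm wide, in a row along x, centred at x = -75, 0 and 75 mm, y = 0: one bottle each, in any order. Above it the chamber is clear for 242 mm (x) by 136 mm (y); walls 4 mm thick, rim 126 mm above the bench.
- lid (a joint): Lid angle, rad: 0 shut, about 1.8 to 2.0 at the start (upright, leaning outwards). Stiff hinge: it stays where it is left, about 3 to 5 N at its edge moves it.
- lid_hinge (a point): Middle of the lid's hinge line, along the detector's x, on the outer (-y) rim, 130 mm above the bench. Blue lid plate 250 mm along x, 140 mm from hinge to free edge, 8 mm thick, the hinge line in its mid-plane; it swings from outside (-y) up and over towards the hood.
- lid_edge (a point): Middle of the lid's free edge, mid-plane of the plate (140 mm from the hinge). Free edge and hinge run 125 mm to either side.
- keeper (a point): Place of the hooked bar's centre on the lid: 119 mm from the hinge, 18 mm above the lid's mid-plane; axes as the detector's (lid shut). Steel hook 16 mm wide: post at y +4 to +10 mm, top 12 mm above this point; lip out to y -1 mm, underside 8 mm above; foot below, to y -10 mm, on which the bar rests. The bar comes down past the lip (y -9 mm or beyond) and is drawn to +y against the post.
- lever (a joint): Latch lever angle, rad: 0 flat on the hood (snapped shut, tip towards the detector's +y), 1.57 upright, up to 2.5 leaning over the lid; 1.0 to 1.3 at the start (leaning back over the hood). Light friction holds it where left. With the loop hooked it resists below about 1.0 rad with 1 to 3 N at the tip, passes centre at about 0.3 rad, then snaps to 0.
- lever_pivot (a point): Axis of the lever, on the hood, 35 mm from the chamber edge and 146 mm above the bench; axis along the detector's x.
- lever_tip (a point): Near the end of the lever, 80 mm from its pivot. Steel strip 18 mm wide, 5 mm thick, from 8 to 80 mm off the pivot, with a black end 22 mm wide, 7 mm thick, reaching 86 mm.
- loop (a joint): Angle of the loop relative to the lever, rad (the loop's elevation above level = loop angle minus lever angle; raised at the start by about 1.2 to 1.6). Friction holds it where left. 69 mm from its pivot to the bar, stretching a few mm on a spring; its pivot on the lever is 15.4 mm from the lever's axis towards the tip and 6 mm below it (lever flat).
- loop_bar (a point): Centre of the round steel bar (radius 4 mm, along the detector's x) at the free end of the loop. It ends in two steel discs of radius 7 mm whose flat outer faces are 44 mm apart: pinched there from above it can be carried about the lever's plane, loop and lever following. Between the loop's two side rails 26 mm are free for the keeper.
- bottleA_mid (a point): Pale yellow plastic sample bottle, 92 mm high (this point half-way up, on its axis): body 58 mm in diameter up to 60 mm, then a shoulder, neck 34 mm in diameter from 70 to 92 mm, its bore 25 mm wide and 22 mm deep. 200 g, most of it in the base. May be absent.
- bottleB_mid (a point): Pale yellow plastic sample bottle, 92 mm high (this point half-way up, on its axis): body 58 mm in diameter up to 60 mm, then a shoulder, neck 34 mm in diameter from 70 to 92 mm, its bore 25 mm wide and 22 mm deep. 200 g, most of it in the base. May be absent.
- bottleC_mid (a point): Pale yellow plastic sample bottle, 92 mm high (this point half-way up, on its axis): body 58 mm in diameter up to 60 mm, then a shoulder, neck 34 mm in diameter from 70 to 92 mm, its bore 25 mm wide and 22 mm deep. 200 g, most of it in the base. May be absent.
- stopperA_head (a point): White plastic stopper; this point is the centre of its head (30 mm in diameter, 18 mm high). Below the head a tapered plug 20 mm long, 22 mm in diameter tapering to 16 mm. Seated, the head rests on the bottle's rim, this point 55 mm above the bottle's middle point. At the start it stands in a hole of the grey rack, head on top, 30 mm of rack below the head. 15 g.
- stopperB_head (a point): White plastic stopper; this point is the centre of its head (30 mm in diameter, 18 mm high). Below the head a tapered plug 20 mm long, 22 mm in diameter tapering to 16 mm. Seated, the head rests on the bottle's rim, this point 55 mm above the bottle's middle point. At the start it stands in a hole of the grey rack, head on top, 30 mm of rack below the head. 15 g.
- stopperC_head (a point): White plastic stopper; this point is the centre of its head (30 mm in diameter, 18 mm high). Below the head a tapered plug 20 mm long, 22 mm in diameter tapering to 16 mm. Seated, the head rests on the bottle's rim, this point 55 mm above the bottle's middle point. At the start it stands in a hole of the grey rack, head on top, 30 mm of rack below the head. 15 g.
- rack: Grey fixed rack 170 by 56 by 30 mm with three holes 55 mm apart along its x; origin: centre of its underside.
- jar: White plastic jar 84 mm in diameter, 90 mm high; origin: centre of its underside. Not part of the job.
- tape: Roll of brown tape lying flat, 90 mm in diameter, 22 mm high; origin: centre of its underside. Not part of the job.
- screwdriver: Screwdriver lying on the bench near the robot; origin on its underside. Not part of the job.
Things that resemble listed ones, but are neither listed nor needed, are in the scene too. Leave any orange or pink look-alike of the part that bears bottleA_mid alone.

How it is judged:
On the way, in this order (a step that is already met when the one before it is completed fails the run):
1. every bottle stands in the chamber with a stopper home in its neck (x of bottleA_mid in the frame of chamber_floor between -0.1 and 0.1 m and y of bottleA_mid in the frame of chamber_floor between -0.05 and 0.05 m and z of each of bottleA_mid, bottleB_mid, bottleC_mid in the frame of chamber_floor below 0.051 m and angle between each of bottleA_mid, bottleB_mid, bottleC_mid's own z axis and vertical below 0.12 rad and ((horizontal distance between stopperA_head and bottleA_mid below 0.005 m and z of stopperA_head in the frame of bottleA_mid between 0.051 and 0.058 m) or (horizontal distance between stopperB_head and bottleA_mid below 0.005 m and z of stopperB_head in the frame of bottleA_mid between 0.051 and 0.058 m) or (horizontal distance between stopperC_head and bottleA_mid below 0.005 m and z of stopperC_head in the frame of bottleA_mid between 0.051 and 0.058 m)) and x of bottleB_mid in the frame of chamber_floor between -0.1 and 0.1 m and y of bottleB_mid in the frame of chamber_floor between -0.05 and 0.05 m and ((horizontal distance between stopperA_head and bottleB_mid below 0.005 m and z of stopperA_head in the frame of bottleB_mid between 0.051 and 0.058 m) or (horizontal distance between stopperB_head and bottleB_mid below 0.005 m and z of stopperB_head in the frame of bottleB_mid between 0.051 and 0.058 m) or (horizontal distance between stopperC_head and bottleB_mid below 0.005 m and z of stopperC_head in the frame of bottleB_mid between 0.051 and 0.058 m)) and x of bottleC_mid in the frame of chamber_floor between -0.1 and 0.1 m and y of bottleC_mid in the frame of chamber_floor between -0.05 and 0.05 m and ((horizontal distance between stopperA_head and bottleC_mid below 0.005 m and z of stopperA_head in the frame of bottleC_mid between 0.051 and 0.058 m) or (horizontal distance between stopperB_head and bottleC_mid below 0.005 m and z of stopperB_head in the frame of bottleC_mid between 0.051 and 0.058 m) or (horizontal distance between stopperC_head and bottleC_mid below 0.005 m and z of stopperC_head in the frame of bottleC_mid between 0.051 and 0.058 m))), for 0.3 s.
2. the lid is shut (value of joint lid below 0.04 rad), for 0.2 s.
3. the loop's bar lies behind the keeper while the lever is still up (y of loop_bar in the frame of keeper between -0.013 and 0.004 m and z of loop_bar in the frame of keeper between -0.008 and 0.006 m and value of joint lid below 0.04 rad and value of joint lever above 0.8 rad), for 0.2 s.
4. the lever is snapped down with the loop hooked (y of loop_bar in the frame of keeper between -0.013 and 0.004 m and z of loop_bar in the frame of keeper between -0.008 and 0.006 m and value of joint lid below 0.04 rad and value of joint lever below 0.1 rad), for 0.2 s.
At the end, for the whole second after the job is handed in: Every bottle stands upright (within 7 degrees) on the chamber floor with a stopper's head on its rim (axes within 5 mm, height within 4 mm); lid shut within 0.04 rad; the loop's bar behind the keeper's post under its lip; lever within 0.1 rad of flat (all of step 1 and all of step 4); the robot touches nothing.
It fails at once if the jar is pushed away from its place (30 mm) (distance of jar from where it was at the start of the episode above 0.03 m).
It fails at once if the tape is pushed away from its place (30 mm) (distance of tape from where it was at the start of the episode above 0.03 m).
It fails at once if the screwdriver is pushed away from its place (30 mm) (distance of screwdriver from where it was at the start of the episode above 0.03 m).
Of bottleA, bottleB, bottleC only 2 to 3 are there at a start; the rules pass over those that are not, and their reading is None.
At some moment in a run one of bottleA, bottleB, bottleC may be knocked a few centimetres aside while the robot is not near it.
It also fails if it takes over 210 s, if anything falls off the work surface, if the arm or the gripper's body presses on something with over 40 N, if the wrist force passes 120 N, or if a joint passes its speed limit or range.

### The arm

A 7-joint arm with a two-finger parallel gripper is mounted at the origin on the work surface. World frame = base frame: x ahead of the robot, y to its left, z up, the work surface at z = 0. Lengths are in m, angles in rad, forces in N, time in s.
With the tool pointing down it reaches from about 0.35 to 0.9 m from the base axis. Payload 8.1 kg.
Tool frame: the origin (TCP) lies at the very end of the fingers, on their centre line; the grasp point (between the pads) lies 19 mm behind it; z points along the fingers, x is the direction in which the jaws open and shut, and the axes are right-handed (so a half turn about z gives the same grasp; the last joint's range is limited). The gripper opens to 92 mm and grips with 3 to 60 N. Pads are 19 mm wide; open, the fingers measure 130 mm over their backs; the gripper's body (75 mm by 190 mm) begins 47 mm behind the grasp point.
Start: joints at [1.114, 0.434, 0.025, 1.573, -0.012, 1.134, -0.075], TCP at [0.217, -0.586, 0.227] pointing down, gripper open.
Joint ranges: [-2.62, 2.62], [-0.44, 2.09], [-1.27, 1.32], [0.08, 2.57], [-1.32, 4.46], [0.12, 2], [-2.74, 2.74]. Speed limits (rad/s): [2.22, 2.22, 3.01, 3.01, 3.14, 3.14, 3.14].

### API

Orientations are given as a rotation vector (axis times angle).
In Python, from cell import status, viewer, arm gives the robot as it stands.
- The arm moves only by the tool jog_arm, never from a script. Its argument "commands" is text: rows parted by semicolons, each of 7 numbers parted by spaces: the closure, from -1 (fully open) to 1 (shut), then the shift along the world's x, y, z normalised to -1 to 1, where 1 is 0.3 m, then the turn, a rotation vector about the world's x, y, z normalised to -1 to 1, where 1 is 2 pi rad. In form: jaw dx dy dz wx wy wz; .... A call has exactly 5 rows; each row shifts and turns the commanded pose from where the row before left it; what a row does not reach is not made up. A row lasts 1/10 s, in which the tool goes at most 50 mm and 8.59 degrees, less where a joint would pass 70% of its speed; a pose out of reach is approached as far as the arm can. A call with a number of a shift or a turn outside -1 to 1 is refused whole. A call with a gripper value outside its range is refused whole. The fingers move at their own pace and stop on an object; "force" is the grip in N (left out, the last holds). Time passes only in rows, so rows that do not move let the fingers close, or fill a call up. It gives the time, the measured TCP pose, the force and the opening at its end, in the units of the state.
- status.observe(): the state, without advancing time (a new reading comes with each control period).
- viewer.get_image(name): name is "side" or "top"; returns a dict with "pixels" (480x640x3 uint8, red, green, blue), "z_map" (480x640 float32, m along the optical axis (not along the pixel's ray), 0 where there is no reading), "camera_matrix" (3x3 intrinsics, pixels), "k1" (the pictures are not rectified: a ray, as slopes to the right and down, at radius r is drawn at 1 + k1 r^2 times it, then the intrinsics apply), "R" (3x3) and "t" (3): a world point X has camera coordinates R X + t. Camera axes: x right, y down, z forward; pixel columns grow to the right and rows downward; lengths in m; the calibration is good to about 2 mm. A picture is of the moment at which its call begins.
- arm.sign_off(): hands the job in, once; it reports no verdict.
The state is a dict: "clock": time; "joints": joint angles; "dq": joint speeds; "joint_efforts": joint torques, N m; "position": TCP position; "ee_rot": TCP orientation; "force": force on the tool from outside, world axes, zero at the start; "ft_torque": the same for the moment, N m; "width": opening from 0.0 (shut) to 1.0 (fully open).
Only numpy, scipy, OpenCV 4.12 (cv2) and the standard library are available. Lean on these libraries where they do the work, as an engineer would, in place of code of your own. Each camera call takes 0.05 s, during which the arm holds its last target. There are 200 camera calls.

## Working session

There is one attempt and no reset: what is moved stays moved. The work goes in short steps, Python scripts to look and compute and a tool call to move; the robot and the scene stay as the last step left them, time stands still between calls to the robot, and variables do not carry over. Pictures are saved under pics/ and viewed, about 12 in all and at most 16, crops included, and the job is handed in when it is done.

Besides the shell and the picture viewer there is one more tool, called after "Request:" as name(argument=value, ...) on one line, values as JSON. jog_arm: Moves the arm, as the interface text tells. Scaled input: -1 to 1 covers 0.3 m each way for a shift and 2 pi rad each way for a turn. Its arguments: {"type":"object","properties":{"commands":{"type":"string"},"force":{"type":"number"}},"required":["commands"]}

```bash
ls; mkdir -p pics
cat > h.py <<'E'
import numpy as np, cv2
from cell import status, viewer, arm
def grab(name,png=None):
    d=viewer.get_image(name)
    if png: cv2.imwrite('pics/'+png,cv2.cvtColor(d['pixels'],cv2.COLOR_RGB2BGR))
    np.savez('/tmp/%s.npz'%name,**{k:np.array(v) for k,v in d.items()})
    return d
def slopes(d,uv):
    K=np.array(d['camera_matrix']);k1=float(d['k1'])
    uv=np.atleast_2d(np.asarray(uv,float))
    p=cv2.undistortPoints(uv.reshape(-1,1,2),K,np.array([k1,0,0,0.]))
    return p.reshape(-1,2)
def on_plane(d,uv,z):
    R=np.array(d['R']);t=np.array(d['t']);c=-R.T@t
    s=slopes(d,uv);r=np.c_[s,np.ones(len(s))]@R
    return c+r*((z-c[2])/r[:,2])[:,None]
def cloud(d):
    z=np.array(d['z_map']);v,u=np.mgrid[0:480,0:640]
    s=slopes(d,np.c_[u.ravel(),v.ravel()]);zz=z.ravel()[:,None]
    P=(np.c_[s,np.ones(len(s))]*zz-np.array(d['t']))@np.array(d['R'])
    P[zz[:,0]==0]=np.nan
    return P.reshape(480,640,3)
def proj(d,X):
    X=np.atleast_2d(X);q=X@np.array(d['R']).T+np.array(d['t']);s=q[:,:2]/q[:,2:]
    s=s*(1+float(d['k1'])*(s**2).sum(1,keepdims=True));K=np.array(d['camera_matrix'])
    return s@K[:2,:2].T+K[:2,2]
E
python3 - <<'E'
from h import *
np.set_printoptions(precision=4,suppress=True)
print(status.observe())
for n in('top','side'):
    d=grab(n,n+'0.png');print(n,d['camera_matrix'],d['k1'],-np.array(d['R']).T@np.array(d['t']),np.array(d['R']))
E
```

```text
pics
{'clock': 0.0, 'joints': array([ 1.1144,  0.4352,  0.025 ,  1.5741, -0.0116,  1.134 , -0.0751]), 'dq': array([-0.0001,  0.0003,  0.0005,  0.0015, -0.0006, -0.0006,  0.0005]), 'joint_efforts': array([ -0.0003, -66.7855,   0.9841, -31.4469,  -0.0608,   0.0429,
         0.0001]), 'position': array([ 0.2163, -0.5858,  0.2259]), 'ee_rot': array([-2.577 ,  1.7956,  0.0022]), 'force': array([ 0.0332, -0.7549, -0.5831]), 'ft_torque': array([ 0.014 , -0.0289, -0.0279]), 'width': 1.000286299371564}
top [[477.6895   0.     322.3768]
 [  0.     477.6895 242.373 ]
 [  0.       0.       1.    ]] -0.10094941291817706 [ 0.3931 -0.0094  1.0644] [[ 0.1242 -0.9923 -0.0003]
 [-0.9698 -0.1214 -0.2114]
 [ 0.2097  0.0266 -0.9774]]
side [[523.6411   0.     319.8625]
 [  0.     523.6411 237.1091]
 [  0.       0.       1.    ]] -0.0754490212520643 [0.3921 0.7368 0.9447] [[-0.9784 -0.2066 -0.007 ]
 [-0.147   0.7192 -0.679 ]
 [ 0.1454 -0.6633 -0.7341]]
```

View pics/top0.png

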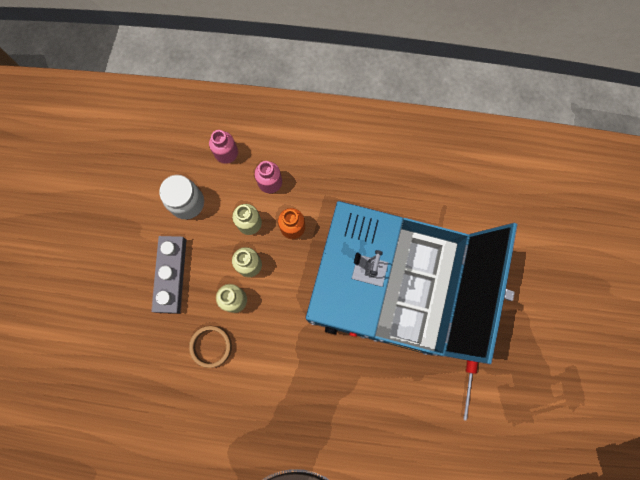

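View pics/side0.png

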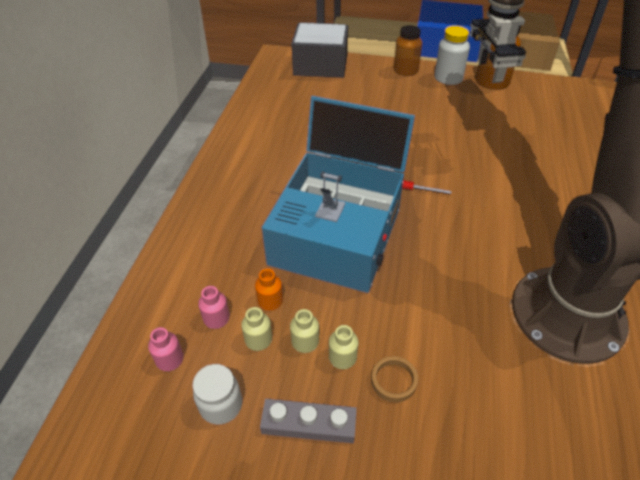

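```bash
cat > m.py <<'E'
from h import *
np.set_printoptions(precision=4,suppress=True)
def load(n): return dict(np.load('/tmp/%s.npz'%n))
def hsv(d): return cv2.cvtColor(d['pixels'],cv2.COLOR_RGB2HSV)
def circ(p):
    A=np.c_[2*p,np.ones(len(p))];s=np.linalg.lstsq(A,(p**2).sum(1),rcond=None)[0]
    return s[:2],np.sqrt(s[2]+s[0]**2+s[1]**2)
def bottles(d,P):
    H=hsv(d);m=cv2.inRange(H,(23,50,60),(45,255,255))
    n,l,st,c=cv2.connectedComponentsWithStats(m);out=[]
    for i in range(1,n):
        if st[i,4]<150: continue
        q=P[l==i];t=q[(q[:,2]>.086)&(q[:,2]<.1)]
        r=cv2.minEnclosingCircle(t[:,:2].astype(np.float32)) if len(t)>5 else None
        out.append((c[i],st[i,4],len(t),r,np.median(t[:,2]) if len(t) else 0,np.nanmax(q[:,2])))
    return out
E
python3 - <<'E'
from m import *
for n in('top','side'):
    d=load(n);P=cloud(d);H=hsv(d);print(n)
    for b in bottles(d,P): print('bottle',*b)
    # stoppers: near-white, z .04-.055
    m=((H[...,1]<40)&(H[...,2]>170)&(P[...,2]>.035)&(P[...,2]<.06)).astype(np.uint8)
    k,l,st,c=cv2.connectedComponentsWithStats(m)
    for i in range(1,k):
        if st[i,4]>40:
            q=P[l==i];q=q[q[:,2]>.044];print('stop',c[i],st[i,4],len(q),np.median(q[:,2]),q[:,:2].mean(0),cv2.minEnclosingCircle(q[:,:2].astype(np.float32)))
    b=((H[...,0]>95)&(H[...,0]<115)&(H[...,1]>120))
    q=P[b&(P[...,2]>.127)&(P[...,2]<.135)];print('hood',len(q),np.median(q[:,2]),cv2.minAreaRect(q[:,:2].astype(np.float32)))
    q=P[b&(P[...,2]>.12)&(P[...,2]<.137)];print('rim',len(q),cv2.minAreaRect(q[:,:2].astype(np.float32)))
    q=P[b&(P[...,2]>.22)];print('lid top',len(q),q.min(0) if len(q) else 0,q.max(0) if len(q) else 0)
    g=(H[...,1]<60)&(P[...,2]>.137)&(P[...,2]<.3)&(np.abs(P[...,0]-.42)<.2)&(np.abs(P[...,1]+.02)<.2)
    q=P[g];print('metal',len(q),q.min(0),q.max(0))
    z0=P[400:420,100:120] if n=='top' else P[300:310,120:130]
    print('bench',np.nanmedian(z0[...,2]))
E
```

```text
top
bottle [246.688 218.741] 641 94 ((0.6465032696723938, 0.19346210360527039), 0.017224924638867378) 0.09064059654122207 0.09461711786562876
bottle [246.4401 261.7177] 634 92 ((0.5497728586196899, 0.17840570211410522), 0.016909511759877205) 0.09070426792833117 0.09497803179105445
bottle [231.1138 298.2901] 624 91 ((0.46619534492492676, 0.19945457577705383), 0.01692643016576767) 0.09057056954917425 0.09602863880384493
stop [435.5314 289.3811] 1829 1824 0.05034475376621847 [ 0.5395 -0.2352] ((0.5359307527542114, -0.20924164354801178), 0.12487887591123581)
stop [166.748  247.4724] 127 120 0.04698745447479821 [0.5577 0.3562] ((0.5580642223358154, 0.35673484206199646), 0.014295825734734535)
stop [164.4806 272.2093] 129 121 0.047360837775051755 [0.5029 0.3511] ((0.5032283067703247, 0.35124140977859497), 0.014493046328425407)
stop [162.0071 297.1986] 141 136 0.047437879618454554 [0.4487 0.3458] ((0.4484771192073822, 0.3463178873062134), 0.014962897635996342)
hood 6938 0.12938312918729097 ((0.5426715612411499, -0.1240471601486206), (0.2779407501220703, 0.24893933534622192), 82.2415847778320
[... 1267 characters left out ...]
082130432), 0.015162374824285507)
stop [308.0469 413.4427] 192 192 0.04962066713094561 [0.5014 0.3523] ((0.502151608467102, 0.3519270718097687), 0.014531640335917473)
stop [338.6633 416.3819] 199 199 0.04936565320268347 [0.4468 0.3465] ((0.44716721773147583, 0.346341609954834), 0.015169618651270866)
hood 4593 0.1312757063968863 ((0.540372371673584, -0.1215984970331192), (0.2850951552391052, 0.24572087824344635), 82.05810546875)
rim 5144 ((0.5417203307151794, -0.12187579274177551), (0.2856363356113434, 0.24799467623233795), 82.3119888305664)
lid top 266 [ 0.2571 -0.6707  0.2203] [ 0.6382 -0.2685  0.3386]
metal 377 [ 0.522  -0.1101  0.137 ] [ 0.5746 -0.0436  0.2361]
bench 0.0010572116670562058
```

Run:
```python
import cv2
a=cv2.imread('pics/top0.png')[190:370,300:530];b=cv2.imread('pics/side0.png')[90:290,250:450]
a=cv2.resize(a,(460,360),interpolation=2);b=cv2.resize(b,(340,340),interpolation=2)
import numpy as np
o=np.zeros((360,800,3),np.uint8);o[:,:460]=a;o[:340,460:]=b;cv2.imwrite('pics/det.png',o)
```

```text
(no output)
```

View pics/det.png

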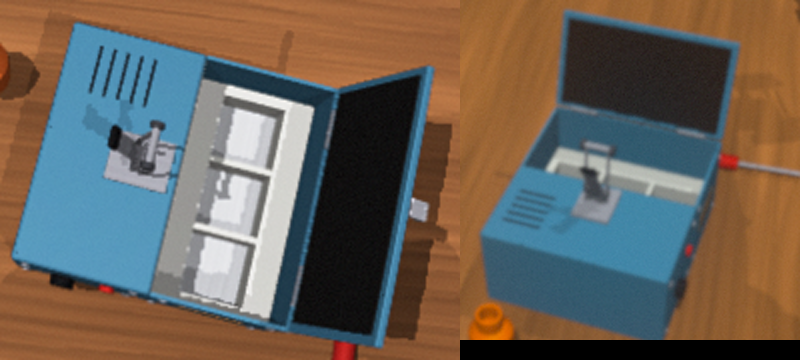

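Candidates (top view): yellow bottles (247,219), (246,262), (231,298). Look-alikes: pink (222,145) and (268,176), orange (291,222). The yellow ones match the description, and height 92 mm and neck radius 17 mm check out. Stoppers are at (167,247), (164,272), (162,297). The crop shows the chamber open, the lid leaning out, and the lever and loop raised on the hood.

Request:
jog_arm(commands="-0.1 0 0 0.1333 0 0 0.0215; -0.1 0 0 0.1333 0 0 0.0215; -0.1 0 0 0.1333 0 0 0.0215; -0.1 0.049 0.154 0 0 0 0.0215; -0.1 0.049 0.154 0 0 0 0.0215", force=15)

```text
clock: 0.6
position: [0.246, -0.494, 0.3474]
ee_rot: [3.027, -0.835, 0.002]
force: [1.6, 1.5, -0.3]
width: 0.612
```

Request:
jog_arm(commands="-0.1 0.049 0.154 0 0 0 0.0215; -0.1 0.049 0.154 0 0 0 0.0215; -0.1 0.049 0.154 0 0 0 0.0215; -0.1 0.049 0.154 0 0 0 0; -0.1 0.049 0.154 0 0 0 0")

```text
clock: 1.1
position: [0.3194, -0.2609, 0.3465]
ee_rot: [3.134, -0.214, -0.0]
force: [0.9, 1.0, 1.1]
width: 0.548
```

Request:
jog_arm(commands="-0.1 0.049 0.154 0 0 0 0; -0.1 0.049 0.154 0 0 0 0; -0.1 0.049 0.154 0 0 0 0; -0.1 0.049 0.154 0 0 0 0; -0.1 0.049 0.154 0 0 0 0")

```text
clock: 1.6
position: [0.3928, -0.03, 0.3467]
ee_rot: [3.134, -0.215, 0.0]
force: [2.1, -0.1, -0.2]
width: 0.549
```

Request:
jog_arm(commands="-0.1 0.049 0.154 0 0 0 0; -0.1 0.049 0.154 0 0 0 0; -0.1 0.049 0.154 0 0 0 0; -0.1 0.049 0.154 0 0 0 0; -0.1 0.049 0.154 0 0 0 0")

```text
clock: 2.1
position: [0.4667, 0.2006, 0.3465]
ee_rot: [3.134, -0.216, -0.0]
force: [0.6, -0.7, 0.1]
width: 0.553
```

```bash
cat > pos.py <<'E'
from m import *
for n in('top','side'):
    d=grab(n);P=cloud(d)
    for b in bottles(d,P):
        if b[3]: print(n,b[0].astype(int),b[2],np.array(b[3][0]).round(4),round(b[3][1],4),round(b[4],4))
print(status.observe()['position'],status.observe()['clock'])
E
python3 pos.py
```

```text
top [248 219] 49 [0.6462 0.1932] 0.0172 0.0906
top [246 261] 90 [0.5498 0.1779] 0.0169 0.0905
top [232 297] 60 [0.4664 0.1986] 0.0169 0.0906
side [256 329] 144 [0.6447 0.1939] 0.0177 0.0924
side [304 331] 135 [0.5492 0.1796] 0.0171 0.0926
side [342 347] 145 [0.4661 0.2002] 0.0169 0.0926
[0.4657 0.206  0.3461] 2.2
```

Request:
jog_arm(commands="-0.1 0 0 -0.15 0 0 0; -0.1 0 0 -0.15 0 0 0; -0.1 0 0 -0.15 0 0 0; -0.1 0 0 -0.15 0 0 0; -0.1 0 0 -0.15 0 0 0")

```text
clock: 2.7
position: [0.4661, 0.1984, 0.1199]
ee_rot: [3.134, -0.215, -0.0]
force: [1.1, 0.2, 0.6]
width: 0.547
```

Request:
jog_arm(commands="-0.1 0 0 -0.11 0 0 0; -0.1 0 0 -0.055 0 0 0; -0.1 0 0 0 0 0 0; 1 0 0 0 0 0 0; 1 0 0 0 0 0 0")

```text
clock: 3.2
position: [0.4672, 0.1995, 0.0734]
ee_rot: [-3.133, 0.214, -0.003]
force: [0.5, -0.6, 0.5]
width: 0.428
```

Request:
jog_arm(commands="1 0 0 0 0 0 0; 1 0 0 0 0 0 0; 1 0 0 0 0 0 0; 1 0 0 0 0 0 0; 1 0 0 0 0 0 0")

```text
clock: 3.7
position: [0.467, 0.1995, 0.0734]
ee_rot: [-3.134, 0.214, -0.003]
force: [-1.2, -0.5, 7.8]
width: 0.372
```

Request:
jog_arm(commands="1 0 0 0.05 0 0 0; 1 0 0 0.13 0 0 0; 1 0 0 0.16 0 0 0; 1 0 0 0.16 0 0 0; 1 0 0 0.16 0 0 0")

```text
clock: 4.2
position: [0.4656, 0.1991, 0.2732]
ee_rot: [-3.134, 0.213, -0.0]
force: [1.4, 0.5, -1.5]
width: 0.372
```

Request:
jog_arm(commands="1 0 0 0.15 0 0 0; 1 0 0 0.06 0 0 0; 1 -0.004 -0.08 0 0 0 0; 1 -0.004 -0.15 0 0 0 0; 1 -0.004 -0.16 0 0 0 0")

```text
clock: 4.7
position: [0.462, 0.0821, 0.3344]
ee_rot: [-3.134, 0.208, -0.002]
force: [1.2, -0.7, -1.5]
width: 0.367
```

Request:
jog_arm(commands="1 -0.004 -0.16 0 0 0 0; 1 -0.004 -0.16 0 0 0 0; 1 -0.004 -0.16 0 0 0 0; 1 -0.004 -0.16 0 0 0 0; 1 -0.004 -0.12 0 0 0 0")

```text
clock: 5.2
position: [0.4557, -0.1489, 0.3342]
ee_rot: [3.133, -0.217, 0.001]
force: [1.1, 0.4, -0.7]
width: 0.374
```

Request:
jog_arm(commands="1 0 -0.08 0 0 0 0; 1 0 -0.04 0 0 0 0; 1 0 0 0 0 0 0; 1 0 0 0 0 0 0; 1 0 0 0 0 0 0")

```text
clock: 5.7
position: [0.4571, -0.1799, 0.3335]
ee_rot: [-3.134, 0.21, -0.001]
force: [0.3, 0.2, -1.2]
width: 0.369
```

Run:
```python
from m import *
d=grab('top','t1.png');P=cloud(d);print(status.observe()['position'])
b=bottles(d,P);[print(x[:4]) for x in b]
# det frame of insert top
c=np.array([.5415,-.1229]);a=np.deg2rad(-7.75);ex=np.array([np.cos(a),np.sin(a)]);ey=np.array([-np.sin(a),np.cos(a)])
pk=[c+x*ex-.069*ey for x in(-.075,0,.075)]
im=cv2.cvtColor(d['pixels'],cv2.COLOR_RGB2BGR)
for p in pk:
    q=[p+.0345*(s*ex+t*ey) for s,t in((-1,-1),(1,-1),(1,1),(-1,1))]
    cv2.polylines(im,[proj(d,np.c_[q,[.051]*4]).round().astype(int)],True,(0,0,255),1)
s=grab('side');im2=cv2.cvtColor(s['pixels'],cv2.COLOR_RGB2BGR)
o=np.zeros((400,800,3),np.uint8);o[:]=0
o[:,:400]=cv2.resize(im[190:390,330:530],(400,400),interpolation=2);o[:,400:]=cv2.resize(im2[80:280,250:450],(400,400),interpolation=2)
cv2.imwrite('pics/c1.png',o)
```

```text
[ 0.4571 -0.1801  0.3335]
(array([246.813 , 218.8634]), np.int32(615), 82, ((0.6468656063079834, 0.19367001950740814), 0.017153682187199593))
(array([246.5884, 261.8331]), np.int32(605), 78, ((0.5497603416442871, 0.1779136061668396), 0.017006926238536835))
(array([421.6087, 314.6168]), np.int32(368), 0, None)
```

View pics/c1.png

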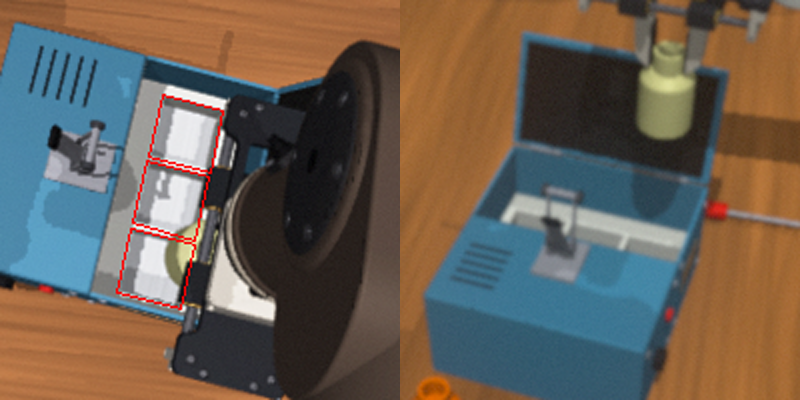

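Request:
jog_arm(commands="1 0.003 -0.004 -0.10 0 0 0; 1 0 0 -0.14 0 0 0; 1 0 0 -0.14 0 0 0; 1 0 0 -0.14 0 0 0; 1 0 0 -0.1 0 0 0")

```text
clock: 6.3
position: [0.4568, -0.1821, 0.145]
ee_rot: [-3.134, 0.212, 0.003]
force: [-0.7, -1.5, -1.0]
width: 0.37
```

Request:
jog_arm(commands="1 0 0 -0.08 0 0 0; 1 0 0 -0.06 0 0 0; 1 0 0 -0.05 0 0 0; 1 0 0 -0.033 0 0 0; 1 0 0 0 0 0 0")

```text
clock: 6.8
position: [0.4575, -0.1824, 0.0796]
ee_rot: [-3.134, 0.212, 0.002]
force: [0.1, 0.7, -0.9]
width: 0.372
```

Request:
jog_arm(commands="0 0 0 0 0 0 0; 0 0 0 0 0 0 0; 0 0 0 0 0 0 0; 0 0 0 0.04 0 0 0; 0 0 0 0.13 0 0 0")

```text
clock: 7.3
position: [0.4557, -0.1827, 0.1303]
ee_rot: [-3.132, 0.214, 0.008]
force: [1.3, -1.1, 0.3]
width: 0.501
```

Request:
jog_arm(commands="0 0 0 0.16 0 0 0; 0 0 0 0.16 0 0 0; 0 0 0 0.16 0 0 0; -0.1 0 0 0.16 0 0 0; -0.1 0.03 0.12 0.036 0 0 0")

```text
clock: 7.8
position: [0.4679, -0.1511, 0.3402]
ee_rot: [3.129, -0.226, 0.012]
force: [1.4, 0.7, -1.3]
width: 0.548
```

Request:
jog_arm(commands="-0.1 0.04 0.16 0 0 0 0; -0.1 0.04 0.16 0 0 0 0; -0.1 0.04 0.16 0 0 0 0; -0.1 0.04 0.16 0 0 0 0; -0.1 0.04 0.16 0 0 0 0")

```text
clock: 8.3
position: [0.5266, 0.0948, 0.3355]
ee_rot: [3.134, -0.214, 0.002]
force: [0.2, -1.7, 0.2]
width: 0.546
```

Request:
jog_arm(commands="-0.1 0.04 0.16 0 0 0 0; -0.1 0.036 0.12 0 0 0 0; -0.1 0 0 0 0 0 0; -0.1 0 0 0 0 0 0; -0.1 0 0 0 0 0 0")

```text
clock: 8.8
position: [0.5495, 0.1758, 0.3346]
ee_rot: [3.134, -0.216, 0.001]
force: [1.3, -0.8, -0.9]
width: 0.549
```

```bash
python3 pos.py
```

```text
top [251 216] 45 [0.6483 0.1914] 0.0169 0.0899
top [408 323] 113 [ 0.4586 -0.1819] 0.0173 0.0967
side [376 200] 128 [ 0.4573 -0.1814] 0.0184 0.0949
side [256 329] 131 [0.6441 0.1942] 0.017 0.0928
side [304 331] 136 [0.5487 0.1799] 0.0169 0.0927
[0.5496 0.1753 0.3345] 8.9
```

Request:
jog_arm(commands="-0.1 0 0.011 -0.15 0 0 0; -0.1 0 0 -0.16 0 0 0; -0.1 0 0 -0.16 0 0 0; -0.1 0 0 -0.16 0 0 0; -0.1 0 0 -0.13 0 0 0")

```text
clock: 9.4
position: [0.5491, 0.178, 0.104]
ee_rot: [3.133, -0.218, -0.001]
force: [0.9, 0.3, 0.4]
width: 0.554
```

Request:
jog_arm(commands="-0.1 0 0 -0.08 0 0 0; -0.1 0 0 -0.033 0 0 0; -0.1 0 0 0 0 0 0; 1 0 0 0 0 0 0; 1 0 0 0 0 0 0")

```text
clock: 9.9
position: [0.5506, 0.1805, 0.074]
ee_rot: [-3.133, 0.215, -0.004]
force: [-0.3, 0.6, 0.1]
width: 0.426
```

Request:
jog_arm(commands="1 0 0 0 0 0 0; 1 0 0 0 0 0 0; 1 0 0 0 0 0 0; 1 0 0 0 0 0 0; 1 0 0 0.05 0 0 0")

```text
clock: 10.4
position: [0.5487, 0.1795, 0.0869]
ee_rot: [3.133, -0.214, -0.003]
force: [-0.7, -0.1, -1.8]
width: 0.373
```

Request:
jog_arm(commands="1 0 0 0.12 0 0 0; 1 0 0 0.16 0 0 0; 1 0 0 0.16 0 0 0; 1 0 0 0.16 0 0 0; 1 0 0 0.16 0 0 0")

```text
clock: 10.9
position: [0.5486, 0.1803, 0.3185]
ee_rot: [-3.134, 0.213, -0.001]
force: [1.6, 0.2, -3.2]
width: 0.369
```

Request:
jog_arm(commands="1 -0.006 -0.08 0.06 0 0 0; 1 -0.006 -0.15 0 0 0 0; 1 -0.006 -0.16 0 0 0 0; 1 -0.006 -0.16 0 0 0 0; 1 -0.006 -0.16 0 0 0 0")

```text
clock: 11.4
position: [0.5397, -0.0342, 0.3344]
ee_rot: [3.134, -0.213, 0.001]
force: [1.2, -0.3, -2.1]
width: 0.372
```

Request:
jog_arm(commands="1 -0.006 -0.16 0 0 0 0; 1 -0.006 -0.16 0 0 0 0; 1 -0.006 -0.13 0 0 0 0; 1 -0.006 -0.077 0 0 0 0; 1 0 0 0 0 0 0")

```text
clock: 11.9
position: [0.5321, -0.1956, 0.3335]
ee_rot: [3.132, -0.224, -0.001]
force: [-0.6, 0.8, -2.3]
width: 0.37
```

Request:
jog_arm(commands="1 0 0 0 0 0 0; 1 0 0 -0.1 0 0 0; 1 0 0 -0.14 0 0 0; 1 0 0 -0.14 0 0 0; 1 0 0 -0.12 0 0 0")

```text
clock: 12.4
position: [0.533, -0.1889, 0.1822]
ee_rot: [-3.134, 0.21, -0.0]
force: [-0.4, -1.0, -1.6]
width: 0.37
```

Request:
jog_arm(commands="1 0 -0.004 -0.1 0 0 0; 1 0 0 -0.1 0 0 0; 1 0 0 -0.07 0 0 0; 1 0 0 -0.05 0 0 0; 1 0 0 -0.02 0 0 0")

```text
clock: 12.9
position: [0.5331, -0.1908, 0.0805]
ee_rot: [-3.134, 0.211, 0.002]
force: [-0.2, 0.5, -2.3]
width: 0.365
```

Request:
jog_arm(commands="1 0 0 0 0 0 0; 0 0 0 0 0 0 0; 0 0 0 0 0 0 0; 0 0 0 0 0 0 0; 0 0 0 0.04 0 0 0")

```text
clock: 13.4
position: [0.5326, -0.1921, 0.093]
ee_rot: [-3.134, 0.214, 0.002]
force: [0.5, -0.8, 0.9]
width: 0.501
```

Request:
jog_arm(commands="0 0 0 0.13 0 0 0; 0 0 0 0.16 0 0 0; 0 0 0 0.16 0 0 0; 0 0 0 0.16 0 0 0; 0 0 0 0.16 0 0 0")

```text
clock: 13.9
position: [0.5328, -0.1916, 0.3276]
ee_rot: [3.134, -0.213, 0.002]
force: [1.4, -1.0, -0.3]
width: 0.498
```

Request:
jog_arm(commands="-0.1 0.04 0.13 0.04 0 0 0; -0.1 0.044 0.155 0 0 0 0; -0.1 0.044 0.155 0 0 0 0; -0.1 0.044 0.155 0 0 0 0; -0.1 0.044 0.155 0 0 0 0")

```text
clock: 14.4
position: [0.5981, 0.0348, 0.3377]
ee_rot: [-3.134, 0.214, -0.002]
force: [1.2, -0.9, -0.2]
width: 0.551
```

Request:
jog_arm(commands="-0.1 0.044 0.155 0 0 0 0; -0.1 0.044 0.155 0 0 0 0; -0.1 0.044 0.155 0 0 0 0; -0.1 0.03 0.07 0 0 0 0; -0.1 0 0 0 0 0 0")

```text
clock: 14.9
position: [0.6458, 0.1983, 0.3367]
ee_rot: [-3.132, 0.204, 0.001]
force: [0.2, 0.4, -0.2]
width: 0.547
```

```bash
python3 pos.py
```

```text
top [416 289] 120 [ 0.533 -0.193] 0.0173 0.0962
top [406 324] 30 [ 0.459  -0.1817] 0.0173 0.0951
side [346 193] 113 [ 0.5339 -0.1913] 0.0185 0.0954
side [375 200] 118 [ 0.4592 -0.1814] 0.019 0.0948
side [256 329] 139 [0.6445 0.1938] 0.0175 0.092
[0.6465 0.1936 0.3369] 15.0
```

Request:
jog_arm(commands="-0.1 -0.002 0 -0.15 0 0 0; -0.1 0 0 -0.16 0 0 0; -0.1 0 0 -0.16 0 0 0; -0.1 0 0 -0.16 0 0 0; -0.1 0 0 -0.13 0 0 0")

```text
clock: 15.5
position: [0.6458, 0.1901, 0.1065]
ee_rot: [3.132, -0.219, -0.001]
force: [-0.5, 0.2, -0.0]
width: 0.545
```

Request:
jog_arm(commands="-0.1 0 0 -0.08 0 0 0; -0.1 0 0 -0.038 0 0 0; -0.1 0 0 0 0 0 0; 1 0 0 0 0 0 0; 1 0 0 0 0 0 0")

```text
clock: 16.0
position: [0.6473, 0.1937, 0.075]
ee_rot: [-3.133, 0.215, -0.005]
force: [0.3, -0.2, -0.1]
width: 0.424
```

Request:
jog_arm(commands="1 0 0 0 0 0 0; 1 0 0 0 0 0 0; 1 0 0 0 0 0 0; 1 0 0 0 0 0 0; 1 0 0 0.05 0 0 0")

```text
clock: 16.5
position: [0.6452, 0.1927, 0.0871]
ee_rot: [3.133, -0.214, -0.003]
force: [-0.3, -0.7, -3.5]
width: 0.362
```

Request:
jog_arm(commands="1 0 0 0.12 0 0 0; 1 0 0 0.16 0 0 0; 1 0 0 0.16 0 0 0; 1 0 0 0.16 0 0 0; 1 0 0 0.16 0 0 0")

```text
clock: 17.0
position: [0.6454, 0.1934, 0.319]
ee_rot: [-3.134, 0.213, -0.001]
force: [1.4, 0.7, -2.3]
width: 0.365
```

Request:
jog_arm(commands="1 -0.0144 -0.08 0.06 0 0 0; 1 -0.0144 -0.15 0 0 0 0; 1 -0.0144 -0.16 0 0 0 0; 1 -0.0144 -0.16 0 0 0 0; 1 -0.0144 -0.16 0 0 0 0")

```text
clock: 17.5
position: [0.6237, -0.0212, 0.3349]
ee_rot: [3.134, -0.213, 0.001]
force: [0.9, -0.9, -3.1]
width: 0.364
```

Request:
jog_arm(commands="1 -0.0144 -0.16 0 0 0 0; 1 -0.0144 -0.16 0 0 0 0; 1 -0.0144 -0.16 0 0 0 0; 1 -0.0144 -0.09 0 0 0 0; 1 0 -0.036 0 0 0 0")

```text
clock: 18.0
position: [0.6059, -0.2059, 0.3343]
ee_rot: [3.132, -0.222, -0.001]
force: [0.6, -0.2, -2.2]
width: 0.367
```

Request:
jog_arm(commands="1 0 0 0 0 0 0; 1 0 0 -0.1 0 0 0; 1 0 0 -0.14 0 0 0; 1 0 0 -0.14 0 0 0; 1 0 0 -0.12 0 0 0")

```text
clock: 18.5
position: [0.6072, -0.1982, 0.1826]
ee_rot: [-3.133, 0.208, 0.0]
force: [0.1, -0.9, -3.7]
width: 0.362
```

Request:
jog_arm(commands="1 0 -0.005 -0.1 0 0 0; 1 0 0 -0.1 0 0 0; 1 0 0 -0.07 0 0 0; 1 0 0 -0.05 0 0 0; 1 0 0 -0.022 0 0 0")

```text
clock: 19.0
position: [0.6072, -0.2008, 0.0805]
ee_rot: [-3.133, 0.21, 0.002]
force: [-6.6, 5.1, 21.4]
width: 0.365
```

Request:
jog_arm(commands="1 0 0 0 0 0 0; 0 0 0 0 0 0 0; 0 0 0 0 0 0 0; 0 0 0 0 0 0 0; 0 0 0 0.04 0 0 0")

```text
clock: 19.5
position: [0.6064, -0.203, 0.0927]
ee_rot: [-3.134, 0.214, 0.003]
force: [-0.7, 0.4, 0.0]
width: 0.499
```

Request:
jog_arm(commands="0 0 0 0.13 0 0 0; 0 0 0 0.16 0 0 0; 0 0 0 0.16 0 0 0; 0 0 0 0.16 0 0 0; 0 0 0 0.16 0 0 0")

```text
clock: 20.0
position: [0.6069, -0.2026, 0.3277]
ee_rot: [-3.134, 0.213, -0.002]
force: [0.5, -1.2, -0.5]
width: 0.5
```

Request:
jog_arm(commands="0.1 -0.014 0.10 0.03 0 0 0; 0.1 -0.014 0.16 0 0 0 0; 0.1 -0.014 0.16 0 0 0 0; 0.1 -0.014 0.16 0 0 0 0; 0.1 -0.014 0.16 0 0 0 0")

```text
clock: 20.5
position: [0.5856, 0.021, 0.3346]
ee_rot: [3.134, -0.214, 0.002]
force: [0.5, 0.2, 0.4]
width: 0.451
```

Request:
jog_arm(commands="0.1 -0.014 0.16 0 0 0 0; 0.1 -0.014 0.16 0 0 0 0; 0.1 -0.014 0.16 0 0 0 0; 0.1 -0.014 0.16 0 0 0 0; 0.1 -0.014 0.16 0 0 0 0")

```text
clock: 21.0
position: [0.5647, 0.2609, 0.3346]
ee_rot: [-3.134, 0.214, -0.002]
force: [1.6, -0.8, 0.8]
width: 0.449
```

Request:
jog_arm(commands="0.1 -0.014 0.16 0 0 0 0; 0.1 -0.011 0.11 0 0 0 0; 0.1 0 0.051 0 0 0 0; 0.1 0 0 0 0 0 0; 0.1 0 0 0 0 0 0")

```text
clock: 21.5
position: [0.5578, 0.3551, 0.3339]
ee_rot: [3.134, -0.214, 0.001]
force: [0.6, -1.0, -0.7]
width: 0.45
```

```bash
python3 pos.py
python3 - <<'E'
from m import *
for n in('top','side'):
    d=load(n);P=cloud(d);H=hsv(d)
    m=((H[...,1]<60)&(H[...,2]>140)&(P[...,2]>.042)&(P[...,2]<.056)&(P[...,1]>.3)&(P[...,0]<.61)).astype(np.uint8)
    k,l,st,c=cv2.connectedComponentsWithStats(m)
    for i in range(1,k):
        q=P[l==i]
        if len(q)>30: print('stop',n,c[i],len(q),cv2.minEnclosingCircle(q[:,:2].astype(np.float32)))
E
```

```text
top [422 256] 70 [ 0.6066 -0.2013] 0.0178 0.095
top [414 290] 38 [ 0.5327 -0.1927] 0.0171 0.0961
top [407 324] 126 [ 0.4587 -0.182 ] 0.0172 0.0965
side [315 186] 102 [ 0.6059 -0.1992] 0.018 0.0941
side [346 193] 122 [ 0.5337 -0.1908] 0.0182 0.095
side [376 201] 116 [ 0.4578 -0.1808] 0.0179 0.0936
[0.5584 0.3539 0.3337] 21.6
stop top [167.45   247.5917] 120 ((0.5577576756477356, 0.3564768433570862), 0.015287465415894985)
stop side [277.9956 410.9561] 228 ((0.5553723573684692, 0.35733842849731445), 0.01550878956913948)
stop side [308.067  413.8565] 209 ((0.5026360154151917, 0.35173678398132324), 0.015674514696002007)
stop side [338.3176 417.0172] 233 ((0.44717657566070557, 0.34701183438301086), 0.0158372949808836)
```

Request:
jog_arm(commands="0.1 -0.003 0.008 -0.14 0 0 0; 0.1 0 0 -0.16 0 0 0; 0.1 0 0 -0.16 0 0 0; 0.1 0 0 -0.16 0 0 0; 0.1 0 0 -0.16 0 0 0")

```text
clock: 22.1
position: [0.5578, 0.3558, 0.0981]
ee_rot: [3.134, -0.218, 0.002]
force: [0.7, -0.4, 0.0]
width: 0.451
```

Request:
jog_arm(commands="0.1 0 0 -0.12 0 0 0; 0.1 0 0 -0.08 0 0 0; 0.1 0 0 -0.023 0 0 0; 0.1 0 0 0 0 0 0; 0.1 0 0 0 0 0 0")

```text
clock: 22.6
position: [0.5579, 0.3573, 0.0336]
ee_rot: [-3.133, 0.216, -0.002]
force: [0.8, -0.6, 0.0]
width: 0.449
```

Request:
jog_arm(commands="1 0 0 0 0 0 0; 1 0 0 0 0 0 0; 1 0 0 0 0 0 0; 1 0 0 0 0 0 0; 1 0 0 0 0 0 0")

```text
clock: 23.1
position: [0.5575, 0.3579, 0.0331]
ee_rot: [-3.134, 0.214, -0.002]
force: [1.5, -0.8, 7.1]
width: 0.318
```

Request:
jog_arm(commands="1 0 0 0 0 0 0; 1 0 0 0.06 0 0 0; 1 0 0 0.1 0 0 0; 1 0 0 0.16 0 0 0; 1 0 0 0.16 0 0 0")

```text
clock: 23.6
position: [0.556, 0.3577, 0.1784]
ee_rot: [3.134, -0.213, -0.002]
force: [1.0, 1.1, -1.2]
width: 0.317
```

Request:
jog_arm(commands="1 0.0126 -0.08 0.13 0 0 0; 1 0.0126 -0.13 0.1 0 0 0; 1 0.0126 -0.15 0.07 0 0 0; 1 0.0126 -0.15 0.07 0 0 0; 1 0.0126 -0.16 0.03 0 0 0")

```text
clock: 24.1
position: [0.5756, 0.1565, 0.2996]
ee_rot: [-3.133, 0.211, -0.005]
force: [1.3, -0.2, -0.7]
width: 0.317
```

Request:
jog_arm(commands="1 0.0126 -0.16 0 0 0 0; 1 0.0126 -0.16 0 0 0 0; 1 0.0126 -0.16 0 0 0 0; 1 0.0126 -0.16 0 0 0 0; 1 0.0126 -0.16 0 0 0 0")

```text
clock: 24.6
position: [0.5942, -0.0846, 0.2976]
ee_rot: [-3.134, 0.213, -0.001]
force: [-0.8, 0.5, -0.1]
width: 0.317
```

Request:
jog_arm(commands="1 0.0126 -0.16 0 0 0 0; 1 0.0126 -0.14 0 0 0 0; 1 0.0126 -0.09 0 0 0 0; 1 0 0 0 0 0 0; 1 0 0 0 0 0 0")

```text
clock: 25.1
position: [0.6058, -0.1999, 0.2969]
ee_rot: [-3.133, 0.215, -0.0]
force: [-0.6, -0.1, -0.3]
width: 0.32
```

Request:
jog_arm(commands="1 0 0 -0.1 0 0 0; 1 0 0 -0.15 0 0 0; 1 0 0 -0.15 0 0 0; 1 0 0 -0.1 0 0 0; 1 0 0 0 0 0 0")

```text
clock: 25.6
position: [0.6032, -0.198, 0.1428]
ee_rot: [-3.133, 0.209, 0.011]
force: [-0.3, 0.2, -0.2]
width: 0.318
```

```bash
python3 -c "
from h import *
for i in range(4): print(status.observe()['position'].round(4));viewer.get_image('side')"; python3 pos.py
```

```text
[ 0.6032 -0.198   0.1428]
[ 0.6051 -0.1982  0.1457]
[ 0.6065 -0.1985  0.1477]
[ 0.6073 -0.1989  0.1487]
top [414 291] 75 [ 0.5317 -0.1929] 0.0174 0.0962
top [407 324] 100 [ 0.4587 -0.182 ] 0.0173 0.0966
side [315 186] 115 [ 0.6086 -0.1993] 0.0185 0.0951
side [346 193] 113 [ 0.5348 -0.1911] 0.0184 0.0942
side [375 200] 122 [ 0.4578 -0.1806] 0.0191 0.094
[ 0.6073 -0.1999  0.1487] 25.9
```

Request:
jog_arm(commands="1 0 -0.003 -0.05 0 0 0; 1 0 0 -0.04 0 0 0; 1 0 0 -0.03 0 0 0; 1 0 0 -0.025 0 0 0; 1 0 0 -0.014 0 0 0")

```text
clock: 26.4
position: [0.6068, -0.2011, 0.0993]
ee_rot: [3.134, -0.214, 0.002]
force: [-6.3, 0.3, 23.4]
width: 0.323
```

Request:
jog_arm(commands="1 0 0 0 0 0 0; 1 0 0 0 0 0 0; 1 0 0 0 0 0 0; 0.3 0 0 0 0 0 0; 0.2 0 0 0 0 0 0")

```text
clock: 26.9
position: [0.6059, -0.2011, 0.0984]
ee_rot: [-3.134, 0.214, 0.0]
force: [-1.7, -0.6, 5.0]
width: 0.383
```

Request:
jog_arm(commands="0.1 0 0 0 0 0 0; 0.1 0 0 0 0 0 0; 0.1 0 0 0.04 0 0 0; 0.1 0 0 0.12 0 0 0; 0.1 0 0 0.16 0 0 0")

```text
clock: 27.4
position: [0.6044, -0.201, 0.194]
ee_rot: [-3.133, 0.213, 0.007]
force: [0.6, -1.4, 0.9]
width: 0.448
```

Request:
jog_arm(commands="0.1 0 0 0.16 0 0 0; 0.1 0 0 0.16 0 0 0; 0.1 -0.025 0.12 0.05 0 0 0; 0.1 -0.025 0.15 0 0 0 0; 0.1 -0.025 0.16 0 0 0 0")

```text
clock: 27.9
position: [0.5833, -0.0713, 0.3069]
ee_rot: [3.134, -0.217, 0.003]
force: [-0.2, 0.3, -0.1]
width: 0.45
```

Request:
jog_arm(commands="0.1 -0.028 0.16 0 0 0 0; 0.1 -0.028 0.16 0 0 0 0; 0.1 -0.028 0.16 0 0 0 0; 0.1 -0.028 0.16 0 0 0 0; 0.1 -0.028 0.16 0 0 0 0")

```text
clock: 28.4
position: [0.5407, 0.1697, 0.3064]
ee_rot: [3.134, -0.214, 0.001]
force: [0.2, 0.2, 0.3]
width: 0.451
```

Request:
jog_arm(commands="0.1 -0.028 0.16 0 0 0 0; 0.1 -0.028 0.16 0 0 0 0; 0.1 -0.028 0.16 0 0 0 0; 0.1 -0.026 0.13 0 0 0 0; 0.1 -0.020 0 0 0 0 0")

```text
clock: 28.9
position: [0.4989, 0.3573, 0.3061]
ee_rot: [-3.131, 0.2, 0.003]
force: [-0.9, -0.2, 0.5]
width: 0.451
```

```bash
cat > heads.py <<'E'
from m import *
for n in('top','side'):
    d=grab(n,n+'_h.png');P=cloud(d);H=hsv(d)
    m=((H[...,1]<60)&(H[...,2]>140)&(P[...,2]>.106)&(P[...,2]<.126)&(P[...,1]<-.13)&(P[...,1]>-.26)&(P[...,0]>.4)&(P[...,0]<.67)).astype(np.uint8)
    k,l,st,c=cv2.connectedComponentsWithStats(m)
    for i in range(1,k):
        q=P[l==i]
        if len(q)>30: print('head',n,c[i].round(),len(q),np.array(cv2.minEnclosingCircle(q[:,:2].astype(np.float32))[0]).round(4),np.percentile(q[:,2],[50,90]).round(4))
print(status.observe()['position'])
E
python3 heads.py
```

```text
head top [428. 251.] 177 [ 0.6064 -0.2001] [0.115  0.1173]
[0.501  0.3523 0.306 ]
```

Request:
jog_arm(commands="0.1 0.005 0 -0.13 0 0 0; 0.1 0 0 -0.16 0 0 0; 0.1 0 0 -0.16 0 0 0; 0.1 0 0 -0.16 0 0 0; 0.1 0 0 -0.13 0 0 0")

```text
clock: 29.5
position: [0.5049, 0.3479, 0.0813]
ee_rot: [3.132, -0.219, -0.0]
force: [0.4, 0.2, -0.2]
width: 0.449
```

Request:
jog_arm(commands="0.1 0 0 -0.09 0 0 0; 0.1 0 0 -0.06 0 0 0; 0.1 0 0 -0.022 0 0 0; 0.1 0 0 0 0 0 0; 0.1 0 0 0 0 0 0")

```text
clock: 30.0
position: [0.5052, 0.3503, 0.0329]
ee_rot: [-3.134, 0.216, -0.002]
force: [0.2, 0.1, -0.5]
width: 0.451
```

Request:
jog_arm(commands="1 0 0 0 0 0 0; 1 0 0 0 0 0 0; 1 0 0 0 0 0 0; 1 0 0 0 0 0 0; 1 0 0 0 0 0 0")

```text
clock: 30.5
position: [0.5045, 0.3509, 0.0326]
ee_rot: [-3.134, 0.214, -0.002]
force: [0.8, -1.5, 6.0]
width: 0.321
```

Request:
jog_arm(commands="1 0 0 0 0 0 0; 1 0 0 0.06 0 0 0; 1 0 0 0.1 0 0 0; 1 0 0 0.16 0 0 0; 1 0 0 0.16 0 0 0")

```text
clock: 31.0
position: [0.5032, 0.3506, 0.1769]
ee_rot: [3.134, -0.213, -0.003]
force: [1.9, 0.9, -0.5]
width: 0.319
```

Request:
jog_arm(commands="1 0.0075 -0.08 0.13 0 0 0; 1 0.0075 -0.13 0.1 0 0 0; 1 0.0075 -0.15 0.07 0 0 0; 1 0.0075 -0.15 0.07 0 0 0; 1 0.0075 -0.16 0.03 0 0 0")

```text
clock: 31.5
position: [0.5154, 0.1493, 0.2979]
ee_rot: [-3.133, 0.212, -0.004]
force: [0.6, 0.6, 0.3]
width: 0.322
```

Request:
jog_arm(commands="1 0.0075 -0.16 0 0 0 0; 1 0.0075 -0.16 0 0 0 0; 1 0.0075 -0.16 0 0 0 0; 1 0.0075 -0.16 0 0 0 0; 1 0.0075 -0.16 0 0 0 0")

```text
clock: 32.0
position: [0.526, -0.0919, 0.2961]
ee_rot: [3.134, -0.214, 0.0]
force: [0.7, 0.1, -0.8]
width: 0.318
```

Request:
jog_arm(commands="1 0.0075 -0.16 0 0 0 0; 1 0.0075 -0.11 0 0 0 0; 1 0.0075 -0.069 0 0 0 0; 1 0 0 0 0 0 0; 1 0 0 0 0 0 0")

```text
clock: 32.5
position: [0.5331, -0.1914, 0.2957]
ee_rot: [-3.133, 0.214, 0.001]
force: [0.2, 0.9, 0.3]
width: 0.321
```

Request:
jog_arm(commands="1 0 0 -0.1 0 0 0; 1 0 0 -0.15 0 0 0; 1 0 0 -0.15 0 0 0; 1 0 0 -0.1 0 0 0; 1 0 0 0 0 0 0")

```text
clock: 33.0
position: [0.5305, -0.1897, 0.1424]
ee_rot: [-3.132, 0.21, 0.011]
force: [-0.0, 0.0, -0.1]
width: 0.316
```

Request:
jog_arm(commands="1 0 0 0 0 0 0; 1 0 0 0 0 0 0; 1 0 0 0 0 0 0; 1 0 0 0 0 0 0; 1 0 0 0 0 0 0")

```text
clock: 33.5
position: [0.5335, -0.192, 0.1468]
ee_rot: [3.134, -0.214, 0.002]
force: [0.1, -0.0, -0.1]
width: 0.321
```

```bash
python3 pos.py
```

```text
top [404 327] 45 [ 0.4553 -0.1805] 0.016 0.0958
side [346 193] 116 [ 0.5343 -0.1911] 0.0179 0.0946
side [375 200] 117 [ 0.457  -0.1809] 0.0191 0.0945
[ 0.5333 -0.1919  0.1464] 33.6
```

Aligned. Target TCP z is about 0.100.

Request:
jog_arm(commands="1 0 0 -0.05 0 0 0; 1 0 0 -0.04 0 0 0; 1 0 0 -0.03 0 0 0; 1 0 0 -0.02 0 0 0; 1 0 0 -0.015 0 0 0")

```text
clock: 34.1
position: [0.5337, -0.1924, 0.0995]
ee_rot: [3.133, -0.214, 0.001]
force: [-6.3, -1.9, 22.0]
width: 0.32
```

Request:
jog_arm(commands="1 0 0 0 0 0 0; 1 0 0 0 0 0 0; 1 0 0 0 0 0 0; 0.3 0 0 0 0 0 0; 0.2 0 0 0 0 0 0")

```text
clock: 34.6
position: [0.5331, -0.1915, 0.0993]
ee_rot: [-3.134, 0.214, 0.0]
force: [0.3, 0.5, 0.6]
width: 0.387
```

Request:
jog_arm(commands="0.1 0 0 0 0 0 0; 0.1 0 0 0 0 0 0; 0.1 0 0 0.04 0 0 0; 0.1 0 0 0.12 0 0 0; 0.1 0 0 0.16 0 0 0")

```text
clock: 35.1
position: [0.5319, -0.1914, 0.1956]
ee_rot: [-3.133, 0.213, 0.006]
force: [0.9, -0.6, -0.5]
width: 0.45
```

Request:
jog_arm(commands="0.1 0 0 0.16 0 0 0; 0.1 0 0 0.16 0 0 0; 0.1 -0.022 0.12 0.05 0 0 0; 0.1 -0.022 0.15 0 0 0 0; 0.1 -0.022 0.16 0 0 0 0")

```text
clock: 35.6
position: [0.5133, -0.0617, 0.3081]
ee_rot: [3.134, -0.217, 0.004]
force: [0.5, 0.3, -0.0]
width: 0.448
```

Request:
jog_arm(commands="0.1 -0.022 0.16 0 0 0 0; 0.1 -0.022 0.16 0 0 0 0; 0.1 -0.022 0.16 0 0 0 0; 0.1 -0.022 0.16 0 0 0 0; 0.1 -0.022 0.16 0 0 0 0")

```text
clock: 36.1
position: [0.4797, 0.1791, 0.3076]
ee_rot: [3.134, -0.214, 0.002]
force: [1.3, 0.7, -0.0]
width: 0.452
```

Request:
jog_arm(commands="0.1 -0.022 0.16 0 0 0 0; 0.1 -0.022 0.16 0 0 0 0; 0.1 -0.022 0.16 0 0 0 0; 0.1 -0.021 0.083 0 0 0 0; 0.1 0 0 0 0 0 0")

```text
clock: 36.6
position: [0.4513, 0.3507, 0.3075]
ee_rot: [-3.132, 0.202, 0.002]
force: [-0.0, 0.2, 1.0]
width: 0.451
```

```bash
python3 heads.py; python3 -c "
from h import *
viewer.get_image('side');print(status.observe()['position'])"
```

```text
head top [428. 251.] 174 [ 0.6069 -0.2   ] [0.115  0.1172]
head top [421. 286.] 183 [ 0.5327 -0.1915] [0.1148 0.117 ]
[0.4539 0.3465 0.307 ]
[0.45456267 0.34538249 0.30687852]
```

Request:
jog_arm(commands="0.1 -0.022 0 -0.13 0 0 0; 0.1 0 0 -0.16 0 0 0; 0.1 0 0 -0.16 0 0 0; 0.1 0 0 -0.16 0 0 0; 0.1 0 0 -0.13 0 0 0")

```text
clock: 37.25
position: [0.4485, 0.3432, 0.0824]
ee_rot: [3.132, -0.219, -0.0]
force: [1.6, 0.0, -0.7]
width: 0.452
```

Request:
jog_arm(commands="0.1 0 0 -0.09 0 0 0; 0.1 0 0 -0.06 0 0 0; 0.1 0 0 -0.025 0 0 0; 0.1 0 0 0 0 0 0; 0.1 0 0 0 0 0 0")

```text
clock: 37.75
position: [0.4487, 0.3457, 0.0328]
ee_rot: [-3.134, 0.216, -0.002]
force: [0.3, -0.1, -0.3]
width: 0.454
```

Request:
jog_arm(commands="1 0 0 0 0 0 0; 1 0 0 0 0 0 0; 1 0 0 0 0 0 0; 1 0 0 0 0 0 0; 1 0 0 0 0 0 0")

```text
clock: 38.25
position: [0.4483, 0.3462, 0.0326]
ee_rot: [-3.134, 0.214, -0.002]
force: [0.6, -1.8, 6.6]
width: 0.319
```

Request:
jog_arm(commands="1 0 0 0 0 0 0; 1 0 0 0.06 0 0 0; 1 0 0 0.1 0 0 0; 1 0 0 0.16 0 0 0; 1 0 0 0.16 0 0 0")

```text
clock: 38.75
position: [0.447, 0.3457, 0.177]
ee_rot: [3.134, -0.213, -0.003]
force: [1.2, 0.3, 0.6]
width: 0.324
```

Request:
jog_arm(commands="1 0.0027 -0.08 0.13 0 0 0; 1 0.0027 -0.13 0.1 0 0 0; 1 0.0027 -0.15 0.07 0 0 0; 1 0.0027 -0.15 0.07 0 0 0; 1 0.0027 -0.16 0.03 0 0 0")

```text
clock: 39.25
position: [0.4519, 0.1444, 0.2977]
ee_rot: [-3.134, 0.212, -0.003]
force: [1.5, 0.0, -0.4]
width: 0.32
```

Request:
jog_arm(commands="1 0.0027 -0.16 0 0 0 0; 1 0.0027 -0.16 0 0 0 0; 1 0.0027 -0.16 0 0 0 0; 1 0.0027 -0.16 0 0 0 0; 1 0.0027 -0.16 0 0 0 0")

```text
clock: 39.75
position: [0.4553, -0.0968, 0.2961]
ee_rot: [3.134, -0.214, 0.001]
force: [1.9, 1.2, -1.1]
width: 0.317
```

Request:
jog_arm(commands="1 0.0027 -0.16 0 0 0 0; 1 0.0027 -0.08 0 0 0 0; 1 0.0027 -0.048 0 0 0 0; 1 0 0 0 0 0 0; 1 0 0 0 0 0 0")

```text
clock: 40.25
position: [0.4585, -0.1795, 0.296]
ee_rot: [-3.134, 0.211, -0.0]
force: [0.8, 0.4, -0.9]
width: 0.319
```

Request:
jog_arm(commands="1 0 0 -0.1 0 0 0; 1 0 0 -0.15 0 0 0; 1 0 0 -0.15 0 0 0; 1 0 0 -0.1 0 0 0; 1 0 0 0 0 0 0")

```text
clock: 40.75
position: [0.4559, -0.1786, 0.1431]
ee_rot: [-3.132, 0.208, 0.009]
force: [-0.1, 0.8, 0.6]
width: 0.323
```

Request:
jog_arm(commands="1 0 0 0 0 0 0; 1 0 0 0 0 0 0; 1 0 0 0 0 0 0; 1 0 0 0 0 0 0; 1 0 0 0 0 0 0")

```text
clock: 41.25
position: [0.4586, -0.1815, 0.1467]
ee_rot: [3.134, -0.215, 0.002]
force: [0.7, -0.1, -0.2]
width: 0.317
```

```bash
python3 pos.py
```

```text
top [418 256] 40 [ 0.606  -0.1996] 0.0164 0.0957
top [408 287] 11 [ 0.5357 -0.18  ] 0.0087 0.0957
top [399 322] 20 [ 0.4639 -0.1683] 0.0076 0.096
side [346 196] 58 [ 0.5329 -0.188 ] 0.0158 0.0931
side [376 200] 122 [ 0.4573 -0.1814] 0.0186 0.0936
[ 0.4584 -0.1815  0.1464] 41.35
```

Request:
jog_arm(commands="1 0 0 -0.05 0 0 0; 1 0 0 -0.04 0 0 0; 1 0 0 -0.03 0 0 0; 1 0 0 -0.02 0 0 0; 1 0 0 -0.015 0 0 0")

```text
clock: 41.85
position: [0.4583, -0.1813, 0.0994]
ee_rot: [3.134, -0.214, -0.0]
force: [-4.8, -0.2, 22.7]
width: 0.318
```

Request:
jog_arm(commands="1 0 0 0 0 0 0; 1 0 0 0 0 0 0; 1 0 0 0 0 0 0; 0.3 0 0 0 0 0 0; 0.2 0 0 0 0 0 0")

```text
clock: 42.35
position: [0.4583, -0.1813, 0.0995]
ee_rot: [-3.134, 0.214, -0.0]
force: [0.4, -0.2, -0.0]
width: 0.383
```

Request:
jog_arm(commands="0.1 0 0 0 0 0 0; 0.1 0 0 0 0 0 0; 0.1 0 0 0.04 0 0 0; 0.1 0 0 0.12 0 0 0; 0.1 0 0 0.16 0 0 0")

```text
clock: 42.85
position: [0.457, -0.1807, 0.1959]
ee_rot: [-3.132, 0.213, 0.005]
force: [0.1, -1.4, 1.1]
width: 0.453
```

Request:
jog_arm(commands="1 0 0 0.16 0 0 0; 1 0 0 0.16 0 0 0; 1 0 0 0.16 0 0 0; 1 -0.015 -0.1 0.03 0 0 0; 1 -0.02 -0.14 0 0 0 0")

```text
clock: 43.35
position: [0.4495, -0.2517, 0.3528]
ee_rot: [3.132, -0.205, 0.009]
force: [0.5, -0.3, -1.0]
width: 0.065
```

Request:
jog_arm(commands="1 -0.02 -0.14 0 0 0 0; 1 -0.02 -0.12 0 0 0 0; 1 0 -0.05 0 0 0 0; 1 0 0 0 0 0 0; 1 0 0 0 0 0 0")

```text
clock: 43.85
position: [0.4362, -0.3448, 0.3489]
ee_rot: [-3.133, 0.212, -0.001]
force: [0.2, 0.4, 0.3]
width: 0.006
```

```bash
python3 heads.py
python3 - <<'E'
from m import *
c=np.array([.5415,-.1229]);a=np.deg2rad(-7.75);ex=np.array([np.cos(a),np.sin(a)]);ey=np.array([-np.sin(a),np.cos(a)])
o=np.zeros((480,800,3),np.uint8)
for i,n in enumerate(('top','side')):
    d=load(n);P=cloud(d);H=hsv(d);im=cv2.cvtColor(d['pixels'],cv2.COLOR_RGB2BGR)
    X=(P[...,:2]-c);D=np.stack([X@ex,X@ey,P[...,2]],-1)
    g=(D[...,2]>.15)&(D[...,2]<.26)&(abs(D[...,0])<.05)&(D[...,1]>-.05)&(D[...,1]<.11)
    q=D[g]
    for lo in np.arange(.15,.26,.01):
        s=q[(q[:,2]>=lo)&(q[:,2]<lo+.01)]
        if len(s)>2: print(n,round(lo,3),len(s),s[:,:2].min(0).round(4),s[:,:2].max(0).round(4),np.median(s[:,:2],0).round(4))
    b=(D[...,2]>.15)&(D[...,2]<.285)&(abs(D[...,0])<.12)&(D[...,1]<-.12)&(D[...,1]>-.21)&(((H[...,0]>95)&(H[...,0]<115)&(H[...,1]>110))|(H[...,2]<60))
    q=D[b];A=np.polyfit(q[:,2]-.13,q[:,1],1);print('lid slope',len(q),A,'theta',np.pi/2-np.arctan(A[0]),q.max(0))
    p=proj(d,[.545,-.08,.2])[0].astype(int)
    o[:400,400*i:400*i+400]=cv2.resize(im[p[1]-50:p[1]+50,p[0]-50:p[0]+50],(400,400),interpolation=2)
cv2.imwrite('pics/lev.png',o[:400])
E
```

```text
head top [428. 250.] 167 [ 0.6071 -0.2003] [0.1154 0.1173]
head top [419. 289.] 174 [ 0.5275 -0.1874] [0.1149 0.1174]
head top [413. 322.] 183 [ 0.4592 -0.1806] [0.1154 0.1177]
head side [315. 179.] 96 [ 0.6076 -0.1985] [0.1168 0.1193]
head side [347. 187.] 111 [ 0.5265 -0.1869] [0.1173 0.1195]
head side [376. 193.] 111 [ 0.4559 -0.1776] [0.1168 0.1189]
[ 0.4365 -0.3441  0.3491]
top 0.15 22 [-0.0139  0.0277] [0.0161 0.0496] [0.0016 0.0447]
top 0.16 32 [-0.0137  0.0376] [0.0171 0.0493] [0.0013 0.0428]
top 0.17 38 [-0.0144  0.042 ] [0.0184 0.0532] [0.0007 0.047 ]
top 0.18 37 [-0.0144  0.0402] [0.0177 0.0601] [0.0012 0.0526]
top 0.19 31 [-0.0131  0.0411] [0.0181 0.0636] [0.0033 0.0585]
top 0.2 27 [-0.0062  0.0402] [0.0183 0.0667] [0.0021 0.0637]
top 0.21 43 [-0.0198  0.0353] [0.0156 0.0769] [0.0011 0.0699]
top 0.22 129 [-0.0197  0.0312] [0.0234 0.0765] [0.0015 0.039 ]
top 0.23 34 [-0.0195  0.0311] [0.024  0.0424] [0.0089 0.0373]
lid slope 5519 [-0.3394 -0.1331] theta 1.8979992066606752 [ 0.1199 -0.1381  0.2667]
side 0.15 26 [-0.0139  0.0364] [0.0177 0.0519] [0.0032 0.0493]
side 0.16 41 [-0.0141  0.0434] [0.0172 0.0531] [-0.0003  0.0482]
side 0.17 30 [-0.015   0.0442] [0.0176 0.0552] [-0.0013  0.0488]
side 0.18 20 [-0.0139  0.0438] [0.0088 0.0617] [-0.0057  0.0574]
side 0.19 25 [-0.0144  0.0393] [0.0167 0.0674] [-0.0038  0.0594]
side 0.2 31 [-0.0145  0.0367] [0.0174 0.0732] [-0.0009  0.0468]
side 0.21 35 [-0.0141  0.039 ] [0.0179 0.0782] [0.0022 0.0732]
side 0.22 91 [-0.0206  0.0312] [0.0245 0.0802] [0.0003 0.043 ]
side 0.23 40 [-0.0206  0.0341] [0.0225 0.0463] [0.0024 0.0405]
lid slope 4748 [-0.327 -0.133] theta 1.8868088868428965 [ 0.1199 -0.1346  0.2684]
```

View pics/lev.png

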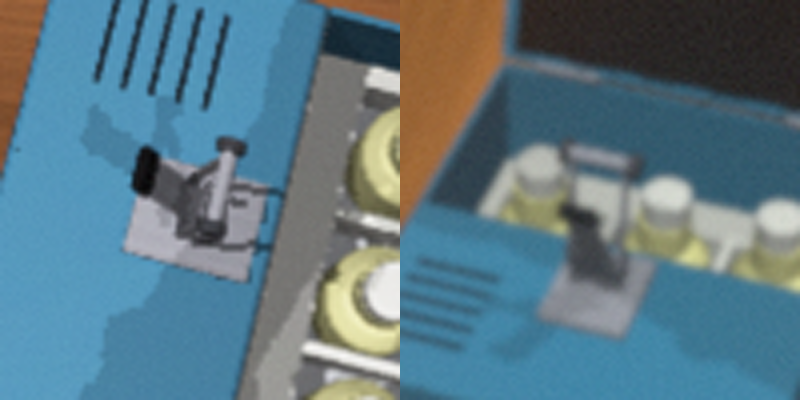

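```bash
python3 - <<'E'
import cv2,numpy as np
a=cv2.imread('pics/top_h.png')[225:345,380:470];b=cv2.imread('pics/side_h.png')[150:240,280:410]
o=np.zeros((560,800,3),np.uint8)
a=cv2.resize(a,(390,520),interpolation=2);b=cv2.resize(b,(400,277),interpolation=2);o[:520,:390]=a;o[:277,400:]=b
cv2.imwrite('pics/ch.png',o)
E
python3 - <<'E'
from m import *
for n in('top','side'):
    d=load(n);P=cloud(d);H=hsv(d)
    y=(H[...,0]>22)&(H[...,0]<46)&(H[...,1]>50)&(P[...,1]<-.12)&(P[...,1]>-.27)&(P[...,0]>.4)
    for lo,hi in((.058,.068),(.078,.1)):
        q=P[y&(P[...,2]>lo)&(P[...,2]<hi)]
        for cx in(.458,.531,.606):
            s=q[abs(q[:,0]-cx)<.034]
            if len(s)>5:print(n,lo,len(s),s[:,:2].min(0).round(4),s[:,:2].max(0).round(4))
E
```

```text
top 0.058 91 [ 0.4304 -0.2099] [ 0.4843 -0.1534]
top 0.058 97 [ 0.5001 -0.2166] [ 0.5562 -0.1614]
top 0.058 108 [ 0.5783 -0.2299] [ 0.6363 -0.1738]
top 0.078 45 [ 0.4417 -0.1917] [ 0.4737 -0.1607]
top 0.078 47 [ 0.5102 -0.2   ] [ 0.5441 -0.1717]
top 0.078 62 [ 0.5905 -0.212 ] [ 0.6194 -0.1837]
side 0.078 100 [ 0.4375 -0.1815] [ 0.476 -0.16 ]
side 0.078 82 [ 0.5082 -0.1856] [ 0.548  -0.1675]
side 0.078 74 [ 0.5919 -0.1957] [ 0.622  -0.1802]
```

View pics/ch.png

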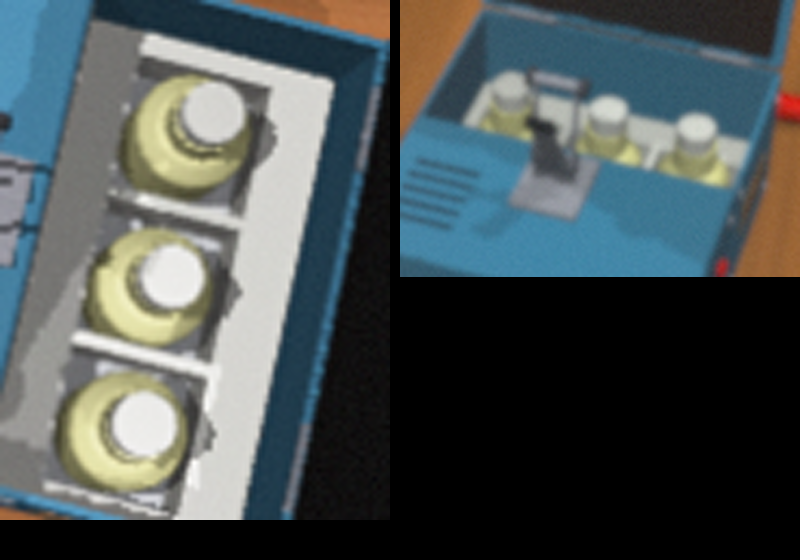

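Request:
jog_arm(commands="1 -0.003 -0.005 -0.1 0 0 0; 1 0 0 -0.12 0 0 0; 1 0 0 -0.12 0 0 0; 1 0 0 -0.057 0 0 0; 1 0 0 0 0 0 0")

```text
clock: 44.45
position: [0.4339, -0.3457, 0.2274]
ee_rot: [-3.132, 0.21, 0.005]
force: [-0.6, 1.0, -0.1]
width: 0.006
```

Request:
jog_arm(commands="1 0.0061 0.045 0 0 0 0; 1 0.0061 0.045 0 0 0 0; 1 0.0061 0.045 0 0 0 0; 1 0.0061 0.045 0 0 0 0; 1 0.0061 0.045 0 0 0 0")

```text
clock: 44.95
position: [0.4446, -0.2797, 0.2304]
ee_rot: [3.132, -0.214, 0.002]
force: [-0.4, -3.6, 2.9]
width: 0.006
```

Request:
jog_arm(commands="1 0.0061 0.0444 0 0 0 0; 1 0.0058 0.0429 -0.004 0 0 0; 1 0.0058 0.0429 -0.004 0 0 0; 1 0.0055 0.0405 -0.015 0 0 0; 1 0.0055 0.0405 -0.015 0 0 0")

```text
clock: 45.45
position: [0.4527, -0.2157, 0.2176]
ee_rot: [-3.134, 0.214, -0.0]
force: [0.5, -3.5, 0.0]
width: 0.003
```

Request:
jog_arm(commands="1 0.0048 0.0353 -0.0252 0 0 0; 1 0.0048 0.0353 -0.0252 0 0 0; 1 0.0038 0.0276 -0.0333 0 0 0; 1 0.0038 0.0276 -0.0333 0 0 0; 1 0 0 0 0 0 0")

```text
clock: 45.95
position: [0.4568, -0.1774, 0.1812]
ee_rot: [-3.133, 0.211, 0.004]
force: [-0.7, 0.2, -0.1]
width: 0.004
```

Request:
jog_arm(commands="1 0.0025 0.0182 -0.0395 0 0 0; 1 0.0025 0.0182 -0.0395 0 0 0; 1 0.001 0.0073 -0.043 0 0 0; 1 0.001 0.0073 -0.043 0 0 0; 1 0 0 -0.004 0 0 0")

```text
clock: 46.45
position: [0.4601, -0.1641, 0.1335]
ee_rot: [3.132, -0.214, -0.001]
force: [-12.5, -0.3, 42.3]
width: 0.002
```

Request:
jog_arm(commands="1 0 0 0 0 0 0; 1 0 0 0 0 0 0; 1 0 0 0 0 0 0; 1 0 0 0 0 0 0; 1 0 0 0 0 0 0")

```text
clock: 46.95
position: [0.46, -0.1641, 0.1336]
ee_rot: [3.132, -0.214, 0.001]
force: [-10.8, 0.8, 35.2]
width: 0.002
```

```bash
cat > lat.py <<'E'
from m import *
c=np.array([.5415,-.1229]);a=np.deg2rad(-7.75);ex=np.array([np.cos(a),np.sin(a)]);ey=np.array([-np.sin(a),np.cos(a)])
def det(P): X=P[...,:2]-c;return np.stack([X@ex,X@ey,P[...,2]],-1)
if __name__=='__main__':
    print(status.observe()['position'],status.observe()['force'],'det',det(status.observe()['position']))
    for n in('top','side'):
        d=grab(n,n+'_l.png');D=det(cloud(d));H=hsv(d)
        b=(abs(D[...,0])<.12)&(D[...,1]<-.01)&(D[...,1]>-.135)&(D[...,2]>.09)&(D[...,2]<.26)&(H[...,0]>95)&(H[...,0]<115)&(H[...,1]>110)
        q=D[b]
        if len(q)>50: print(n,'lid',len(q),np.polyfit(q[:,1]+.14,q[:,2],1))
        g=(abs(D[...,0])<.04)&(D[...,1]>-.06)&(D[...,1]<.14)&(D[...,2]>.142)&(D[...,2]<.26)
        q=D[g]
        for lo in np.arange(-.06,.14,.01):
            s=q[(q[:,1]>=lo)&(q[:,1]<lo+.01)]
            if len(s)>2: print(n,'y',round(lo,2),len(s),'x',s[:,0].min().round(3),s[:,0].max().round(3),'z',s[:,2].min().round(3),np.median(s[:,2]).round(3),s[:,2].max().round(3))
E
python3 lat.py
```

```text
[ 0.46   -0.1641  0.1336] [-10.8471   0.8165  35.1835] det [-0.0752 -0.0518  0.1336]
top lid 2836 [0.0125 0.1327]
top y -0.04 5 x -0.001 0.019 z 0.144 0.239 0.245
top y -0.03 218 x -0.04 0.019 z 0.142 0.232 0.245
top y -0.02 101 x -0.008 0.019 z 0.142 0.211 0.245
top y 0.02 4 x -0.01 0.013 z 0.149 0.149 0.151
top y 0.03 125 x -0.02 0.024 z 0.143 0.228 0.233
top y 0.04 127 x -0.02 0.023 z 0.155 0.176 0.232
top y 0.05 48 x -0.006 0.01 z 0.177 0.188 0.198
top y 0.06 53 x -0.007 0.012 z 0.192 0.205 0.22
top y 0.07 45 x -0.009 0.013 z 0.216 0.22 0.224
side lid 2385 [0.0115 0.135 ]
side y -0.06 46 x -0.011 0.019 z 0.203 0.244 0.246
side y -0.05 44 x -0.011 0.019 z 0.203 0.244 0.247
side y -0.04 55 x -0.039 0.019 z 0.202 0.244 0.247
side y -0.03 197 x -0.04 0.018 z 0.145 0.236 0.247
side y -0.02 161 x -0.029 0.018 z 0.143 0.225 0.246
side y -0.01 10 x -0.005 0.009 z 0.143 0.148 0.162
side y 0.03 42 x -0.02 0.023 z 0.143 0.229 0.234
side y 0.04 185 x -0.021 0.023 z 0.143 0.209 0.235
side y 0.05 44 x -0.014 0.016 z 0.158 0.171 0.19
side y 0.06 25 x -0.007 0.009 z 0.186 0.194 0.205
side y 0.07 54 x -0.009 0.012 z 0.203 0.22 0.226
```

Request:
jog_arm(commands="1 0 0 0.08 0 0 0; -0.3 0 0 0.15 0 0 0; -0.3 0 0 0.15 0 0 0; -0.3 0 0 0.15 0 0 0; -0.3 0 0 0.093 0 0 0")

```text
clock: 47.55
position: [0.4605, -0.164, 0.3214]
ee_rot: [3.133, -0.214, 0.004]
force: [1.0, 0.2, -0.9]
width: 0.301
```

Request:
jog_arm(commands="-0.3 0.074 0.0675 0 0.0165 -0.00225 0; -0.3 0.074 0.0675 0 0.0165 -0.00225 0; -0.3 0.074 0.0675 0 0 0 0; -0.3 0.074 0.0675 0 0 0 0; -0.3 0 0 0 0 0 0")

```text
clock: 48.05
position: [0.5502, -0.0795, 0.3179]
ee_rot: [-2.924, 0.194, -0.019]
force: [-0.1, 0.6, 0.3]
width: 0.645
```

Request:
jog_arm(commands="-0.3 0 0 0 0 0 0; -0.3 0 0 0 0 0 0; -0.3 0 0 0 0 0 0; -0.3 0 0 0 0 0 0; -0.3 0 0 0 0 0 0")

```text
clock: 48.55
position: [0.5485, -0.0835, 0.3192]
ee_rot: [-2.926, 0.201, -0.021]
force: [-1.1, 0.2, -0.1]
width: 0.648
```

```bash
python3 lat.py | grep -v 'y -'; python3 -c "
from lat import *
from scipy.spatial.transform import Rotation as R
s=status.observe();print(s['position'],det(s['position']),R.from_rotvec(s['ee_rot']).as_matrix())"
```

```text
[ 0.5485 -0.0835  0.3192] [-1.1219  0.2056 -0.0825] det [0.0016 0.04   0.3192]
top lid 3575 [0.0016 0.1334]
top y 0.03 4 x 0.018 0.023 z 0.224 0.228 0.231
top y 0.04 23 x -0.01 0.023 z 0.155 0.187 0.231
top y 0.05 48 x -0.007 0.011 z 0.177 0.188 0.2
top y 0.06 54 x -0.007 0.012 z 0.193 0.206 0.22
top y 0.07 45 x -0.008 0.013 z 0.215 0.22 0.223
side lid 3211 [-0.0019  0.1357]
side y 0.03 41 x -0.02 0.022 z 0.143 0.229 0.234
side y 0.04 187 x -0.022 0.023 z 0.143 0.205 0.237
side y 0.05 45 x -0.014 0.016 z 0.157 0.172 0.191
side y 0.06 23 x -0.007 0.009 z 0.186 0.196 0.206
side y 0.07 55 x -0.009 0.012 z 0.205 0.22 0.225
[ 0.5486 -0.0832  0.3192] [0.0017 0.0403 0.3192] [[ 0.9906 -0.1335  0.0283]
 [-0.1365 -0.9691  0.2055]
 [ 0.     -0.2075 -0.9782]]
```

Lid is flat. Descend to z = 0.2177 and pinch.

Request:
jog_arm(commands="-0.3 0 0 -0.07 0 0 0; -0.3 0 0 -0.1 0 0 0; -0.3 0 0 -0.09 0 0 0; -0.3 0 0 -0.05 0 0 0; -0.3 0 0 -0.028 0 0 0")

```text
clock: 49.15
position: [0.548, -0.0831, 0.2163]
ee_rot: [-2.926, 0.2, -0.018]
force: [0.3, 0.3, 0.2]
width: 0.652
```

Request:
jog_arm(commands="-0.3 0 0 0 0 0 0; -0.3 0 0 0 0 0 0; 1 0 0 0 0 0 0; 1 0 0 0 0 0 0; 1 0 0 0 0 0 0", force=12)

```text
clock: 49.65
position: [0.5491, -0.0829, 0.2184]
ee_rot: [-2.926, 0.2, -0.023]
force: [-0.7, 0.0, 2.3]
width: 0.478
```

Request:
jog_arm(commands="1 0 0 0 0 0 0; 1 0 0 0 0 0 0; 1 0 0 0 0 0 0; 1 0 0 0 0 0 0; 1 0 0 0 0 0 0")

```text
clock: 50.15
position: [0.549, -0.0829, 0.2179]
ee_rot: [-2.926, 0.2, -0.022]
force: [0.9, -0.9, 2.1]
width: 0.481
```

```bash
python3 -c "
from lat import *
s=status.observe();print(s['position'],det(s['position']),s['width']*92)
d=grab('side');im=cv2.cvtColor(d['pixels'],cv2.COLOR_RGB2BGR)
p=proj(d,[.545,-.08,.22])[0].astype(int);cv2.imwrite('pics/pinch.png',cv2.resize(im[p[1]-60:p[1]+60,p[0]-60:p[0]+60],(600,600),interpolation=2))"
```

```text
[ 0.549  -0.0829  0.2179] [0.002  0.0406 0.2179] 44.27802015249743
```

View pics/pinch.png

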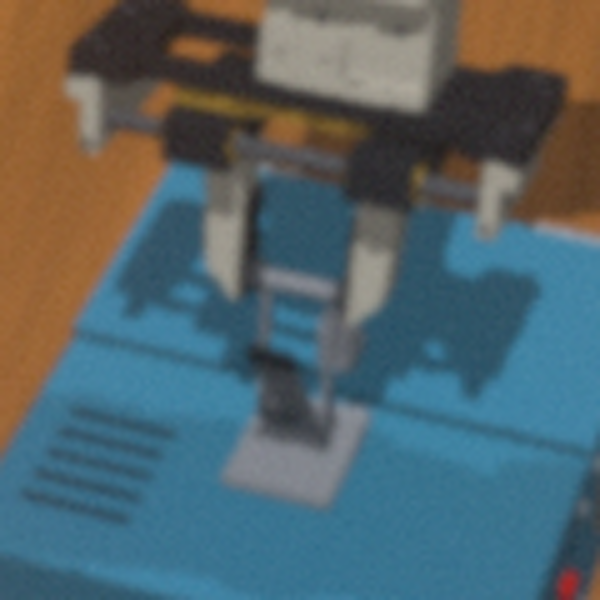

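Run:
```python
from lat import *
for n in('top','side'):
    d=load(n);D=det(cloud(d));H=hsv(d)
    g=(abs(D[...,0])<.02)&(D[...,1]>-.05)&(D[...,1]<.0)&(D[...,2]>.138)&(D[...,2]<.17)
    q=D[g];print(n,len(q),q.min(0),q.max(0))
    s=q[q[:,2]>.155]; print('top part',len(s),s.min(0) if len(s) else 0,s.max(0) if len(s) else 0)
```

```text
Traceback (most recent call last):
ValueError: zero-size array to reduction operation minimum which has no identity
```

Run:
```python
from lat import *
d=load('side');D=det(cloud(d))
g=(abs(D[...,0])<.03)&(D[...,1]>-.05)&(D[...,1]<.005)&(D[...,2]>.138)&(D[...,2]<.17)
q=D[g];print(len(q),q.min(0),q.max(0))
s=q[q[:,2]>.156];print('top',len(s),s.min(0),s.max(0))
```

```text
83 [-0.0297 -0.0484  0.138 ] [0.0266 0.0033 0.1651]
top 20 [-0.0061 -0.022   0.1568] [ 0.0097 -0.0068  0.1651]
```

Request:
jog_arm(commands="1 -0.0066 -0.0487 -0.0152 0 0 0; 1 -0.0066 -0.0487 -0.0152 0 0 0; 1 -0.0047 -0.0345 -0.0258 0 0 0; 1 -0.0047 -0.0345 -0.0258 0 0 0; 1 0 0 0 0 0 0")

```text
clock: 50.7
position: [0.5413, -0.1355, 0.1913]
ee_rot: [-2.926, 0.205, -0.019]
force: [2.4, -2.2, 0.5]
width: 0.48
```

Request:
jog_arm(commands="1 -0.0031 -0.0226 -0.0348 0 0 0; 1 -0.0031 -0.0226 -0.0348 0 0 0; 1 -0.0011 -0.0081 -0.0267 0 0 0; 1 -0.0011 -0.0081 -0.0267 0 0 0; 1 0 0 0 0 0 0")

```text
clock: 51.2
position: [0.5392, -0.1514, 0.1551]
ee_rot: [-2.925, 0.2, -0.02]
force: [4.1, -0.3, -0.8]
width: 0.481
```

```bash
python3 -c "
from lat import *
s=status.observe();print(s['position'],det(s['position']),s['width']*92,s['force'])
d=grab('side');im=cv2.cvtColor(d['pixels'],cv2.COLOR_RGB2BGR)
p=proj(d,[.545,-.1,.2])[0].astype(int);cv2.imwrite('pics/carry.png',cv2.resize(im[p[1]-60:p[1]+60,p[0]-60:p[0]+60],(600,600),interpolation=2))"
```

```text
[ 0.5392 -0.1514  0.1551] [ 0.0016 -0.0286  0.1551] 44.265520544062035 [ 4.0584 -0.262  -0.7653]
```

View pics/carry.png

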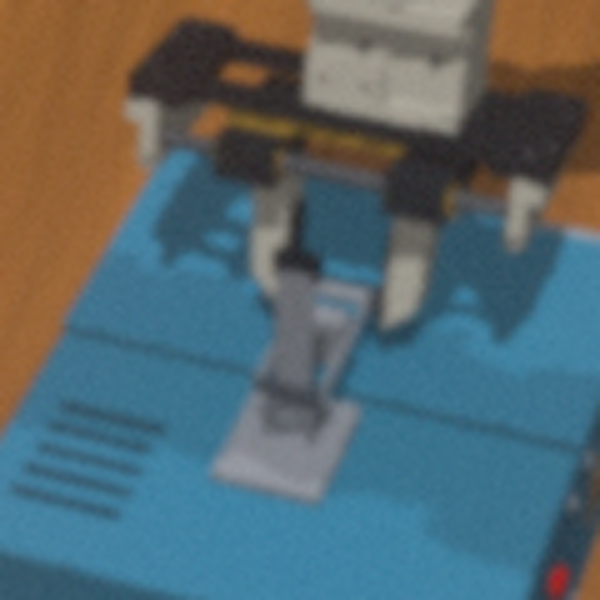

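Request:
jog_arm(commands="1 0 0 -0.02 0 0 0; 1 0 0 -0.02 0 0 0; 1 0 0 -0.01 0 0 0; 1 0 0 0 0 0 0; 1 0 0 0 0 0 0")

```text
clock: 51.75
position: [0.5394, -0.1511, 0.1412]
ee_rot: [-2.926, 0.199, -0.021]
force: [2.1, 0.8, 0.2]
width: 0.478
```

Request:
jog_arm(commands="1 0.0022 0.016 0 0 0 0; 1 0.0022 0.016 0 0 0 0; 1 0 0 0 0 0 0; 1 0 0 0 0 0 0; 1 0 0 0 0 0 0")

```text
clock: 52.25
position: [0.5406, -0.1425, 0.1411]
ee_rot: [-2.927, 0.201, -0.021]
force: [2.6, -4.8, -2.3]
width: 0.473
```

```bash
cat > lv.py <<'E'
from lat import *
import sys
s=status.observe();print(s['position'],det(s['position']),s['width']*92,s['force'])
for n in('top','side'):
    d=grab(n);D=det(cloud(d));H=hsv(d)
    # lever: black end and strip, inside |x|<.013, y>0
    g=(abs(D[...,0]-.0018)<.011)&(D[...,1]>-.01)&(D[...,1]<.13)&(D[...,2]>.16)&(D[...,2]<.245)
    q=D[g]
    if len(q)>5:
        hi=q[q[:,2]>q[:,2].max()-.012];print(n,'lever top',len(q),hi.mean(0),'ang',np.arctan2(hi[:,2].mean()-.146,hi[:,1].mean()-.035))
im=cv2.cvtColor(d['pixels'],cv2.COLOR_RGB2BGR)
p=proj(d,[.545,-.1,.18])[0].astype(int);cv2.imwrite('pics/'+sys.argv[1],cv2.resize(im[p[1]-60:p[1]+60,p[0]-60:p[0]+60],(600,600),interpolation=2))
E
python3 lv.py hook.png
```

```text
[ 0.5406 -0.1425  0.1411] [ 0.0017 -0.0195  0.1411] 43.52927736094168 [ 2.6236 -4.7535 -2.3317]
top lever top 233 [0.0014 0.0397 0.2227] ang 1.509808528425022
side lever top 145 [0.0012 0.004  0.2277] ang 1.9335844025233435
```

View pics/hook.png

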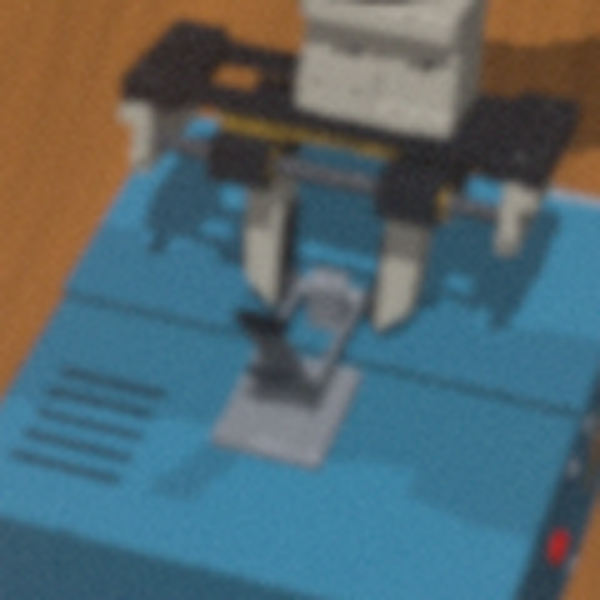

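Request:
jog_arm(commands="-0.3 0 0 0 0 0 0; -0.3 0 0 0 0 0 0; -0.3 0 0 0 0 0 0; -0.3 0 0 0.03 0 0 0; -0.3 0 0 0.1 0 0 0")

```text
clock: 52.85
position: [0.5388, -0.1413, 0.1788]
ee_rot: [-2.924, 0.2, -0.014]
force: [-0.0, -0.9, -0.0]
width: 0.65
```

Request:
jog_arm(commands="-0.3 0 0 0.15 0 0 0; -0.3 0 0 0.15 0 0 0; 1 0 0 0.1 -0.0165 0.00225 0; 1 0 0 0 -0.0165 0.00225 0; 1 0 0 0 0 0 0")

```text
clock: 53.35
position: [0.5417, -0.137, 0.3029]
ee_rot: [3.133, -0.203, 0.006]
force: [0.3, 0.0, -0.3]
width: 0.444
```

```bash
python3 lv.py hook2.png; python3 lat.py | grep -v top
```

```text
[ 0.5417 -0.137   0.3029] [ 0.0021 -0.0139  0.3029] 40.81278273661742 [ 0.2542  0.0257 -0.3463]
top lever top 207 [0.0014 0.0753 0.2168] ang 1.0536505171979644
side lever top 112 [0.0008 0.0798 0.2193] ang 1.0221823256385882
[ 0.5405 -0.1407  0.3004] [-0.2249  0.0226 -0.3896] det [ 0.0014 -0.0178  0.3004]
side lid 3312 [-0.0003  0.1356]
side y -0.03 24 x -0.021 0.021 z 0.143 0.154 0.162
side y -0.02 99 x -0.02 0.023 z 0.142 0.153 0.164
side y -0.01 23 x -0.015 0.018 z 0.145 0.153 0.162
side y 0.0 7 x -0.014 0.016 z 0.15 0.155 0.156
side y 0.01 7 x -0.014 -0.012 z 0.15 0.156 0.158
side y 0.02 5 x -0.014 -0.012 z 0.156 0.157 0.159
side y 0.03 14 x -0.015 0.016 z 0.142 0.156 0.159
side y 0.04 41 x -0.015 0.017 z 0.143 0.159 0.165
side y 0.05 38 x -0.012 0.016 z 0.155 0.162 0.183
side y 0.06 22 x -0.008 0.009 z 0.181 0.191 0.198
side y 0.07 38 x -0.009 0.013 z 0.201 0.216 0.222
side y 0.08 19 x -0.008 0.01 z 0.214 0.219 0.223
```

View pics/hook2.png

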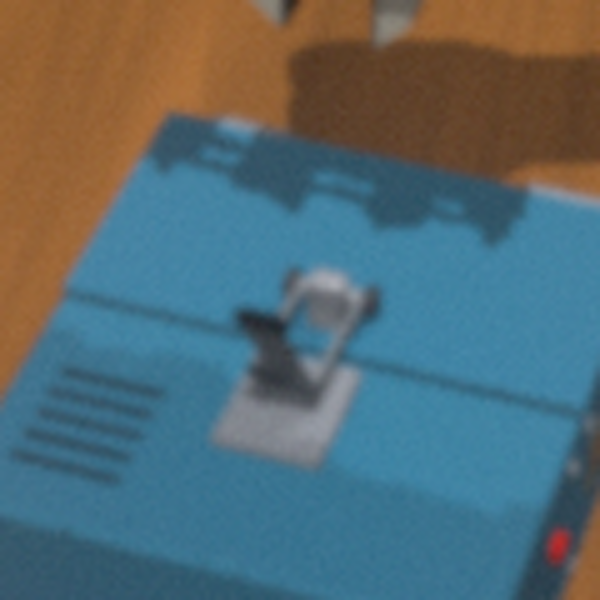

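Request:
jog_arm(commands="1 0.012 0.0875 0 0 0 0; 1 0.012 0.0875 0 0 0 0; 1 0 0 -0.1 0 0 0; 1 0 0 -0.12 0 0 0; 1 0 0 -0.071 0 0 0")

```text
clock: 54.05
position: [0.5462, -0.0908, 0.2096]
ee_rot: [-3.133, 0.218, 0.007]
force: [-0.1, 0.5, -0.1]
width: 0.008
```

Request:
jog_arm(commands="1 0 0 0 0 0 0; 1 0 0 0 0 0 0; 1 0.006 0.0438 -0.0077 0 0 0; 1 0.006 0.0438 -0.0077 0 0 0; 1 0.0053 0.0386 -0.028 0 0 0")

```text
clock: 54.55
position: [0.5541, -0.0495, 0.2011]
ee_rot: [-3.134, 0.213, -0.004]
force: [1.4, -0.3, -0.1]
width: 0.005
```

Request:
jog_arm(commands="1 0.0044 0.032 -0.0353 0 0 0; 1 0.0034 0.0251 -0.0407 0 0 0; 1 0.0022 0.0162 -0.0453 0 0 0; 1 0.0009 0.0069 -0.0473 0 0 0; 1 0 0 -0.003 0 0 0")

```text
clock: 55.05
position: [0.5562, -0.0267, 0.148]
ee_rot: [3.134, -0.213, -0.001]
force: [-3.9, 1.0, 12.9]
width: 0.007
```

```bash
python3 lat.py | grep -E 'det|side'
```

```text
[ 0.5562 -0.0267  0.148 ] [-3.882   1.0048 12.8734] det [0.0016 0.0973 0.148 ]
side lid 1375 [-0.0027  0.1359]
side y 0.02 4 x -0.015 -0.012 z 0.143 0.145 0.146
side y 0.03 8 x -0.015 -0.01 z 0.145 0.146 0.15
side y 0.04 3 x -0.013 -0.009 z 0.143 0.143 0.144
side y 0.05 6 x -0.013 -0.007 z 0.143 0.144 0.148
side y 0.07 9 x 0.036 0.038 z 0.228 0.248 0.257
side y 0.08 11 x -0.017 0.04 z 0.177 0.244 0.256
side y 0.09 11 x -0.03 -0.016 z 0.166 0.178 0.217
side y 0.1 235 x -0.03 0.02 z 0.148 0.176 0.229
side y 0.11 146 x -0.04 0.04 z 0.145 0.238 0.26
side y 0.12 340 x -0.04 0.04 z 0.145 0.246 0.26
side y 0.13 233 x -0.037 0.039 z 0.218 0.231 0.242
```

Lever appears flat under 13 N. Retreat and look.

Request:
jog_arm(commands="1 0 0 0 0 0 0; 1 0 0 0 0 0 0; 1 0 0 0.05 0 0 0; 1 0 0 0.15 0 0 0; 1 0 0 0.16 0 0 0")

```text
clock: 55.65
position: [0.5553, -0.0277, 0.2567]
ee_rot: [-3.134, 0.214, 0.005]
force: [1.2, 0.7, 0.4]
width: 0.005
```

Request:
jog_arm(commands="1 0 0 0.16 0 0 0; 1 -0.1 0.1 0.1 0 0 0; 1 -0.1 0.12 0 0 0 0; 1 -0.1 0.12 0 0 0 0; 1 -0.05 0.1 0 0 0 0")

```text
clock: 56.15
position: [0.4501, 0.1054, 0.3339]
ee_rot: [3.133, -0.212, 0.001]
force: [0.9, -0.2, 1.1]
width: 0.007
```

Request:
jog_arm(commands="1 0 0.12 0 0 0 0; 1 0 0.12 0 0 0 0; 1 0 0 0 0 0 0; 1 0 0 0 0 0 0; 1 0 0 0 0 0 0")

```text
clock: 56.65
position: [0.4527, 0.1745, 0.3331]
ee_rot: [3.133, -0.216, -0.001]
force: [-0.1, 0.3, -0.4]
width: 0.004
```

```bash
python3 lat.py
python3 - <<'E'
import cv2,numpy as np
a=cv2.imread('pics/top_l.png')[200:360,300:500];b=cv2.imread('pics/side_l.png')[130:290,250:450]
cv2.imwrite('pics/fin.png',cv2.resize(np.hstack([a,b]),(800,320),interpolation=2))
E
```

```text
[0.4527 0.1745 0.3331] [-0.0892  0.3181 -0.4336] det [-0.1281  0.2827  0.3331]
top lid 7400 [-0.0009  0.1334]
top y -0.04 6 x -0.002 0.009 z 0.142 0.145 0.148
top y -0.03 86 x -0.02 0.023 z 0.142 0.153 0.163
top y -0.02 87 x -0.02 0.023 z 0.144 0.154 0.163
top y -0.01 19 x -0.014 0.018 z 0.145 0.148 0.151
top y 0.0 19 x -0.014 0.018 z 0.142 0.148 0.15
top y 0.01 20 x -0.014 0.018 z 0.143 0.146 0.149
top y 0.02 29 x -0.014 0.018 z 0.142 0.146 0.153
top y 0.03 77 x -0.013 0.018 z 0.142 0.148 0.153
top y 0.04 62 x -0.014 0.018 z 0.142 0.147 0.153
top y 0.05 52 x -0.011 0.012 z 0.142 0.147 0.151
top y 0.06 47 x -0.007 0.012 z 0.143 0.147 0.151
top y 0.07 47 x -0.007 0.011 z 0.143 0.147 0.151
top y 0.08 46 x -0.007 0.011 z 0.143 0.147 0.15
top y 0.09 47 x -0.007 0.011 z 0.143 0.147 0.151
top y 0.1 51 x -0.008 0.012 z 0.144 0.148 0.151
top y 0.11 53 x -0.009 0.012 z 0.145 0.149 0.154
side lid 515 [0.0028 0.1357]
side y -0.02 47 x -0.01 0.023 z 0.146 0.153 0.16
side y -0.01 7 x -0.006 0.016 z 0.15 0.155 0.161
side y 0.02 6 x 0.001 0.018 z 0.147 0.148 0.151
side y 0.03 35 x -0.011 0.017 z 0.146 0.151 0.156
side y 0.04 8 x -0.009 0.012 z 0.15 0.153 0.154
side y 0.05 14 x -0.011 0.015 z 0.142 0.147 0.151
side y 0.06 27 x -0.007 0.01 z 0.145 0.149 0.153
side y 0.07 28 x -0.007 0.009 z 0.145 0.149 0.154
side y 0.08 27 x -0.007 0.01 z 0.146 0.149 0.153
side y 0.09 29 x -0.007 0.011 z 0.146 0.149 0.151
side y 0.1 25 x -0.009 0.012 z 0.146 0.15 0.153
side y 0.11 38 x -0.01 0.013 z 0.146 0.151 0.154
side y 0.12 14 x -0.009 0.009 z 0.146 0.149 0.154
```

View pics/fin.png

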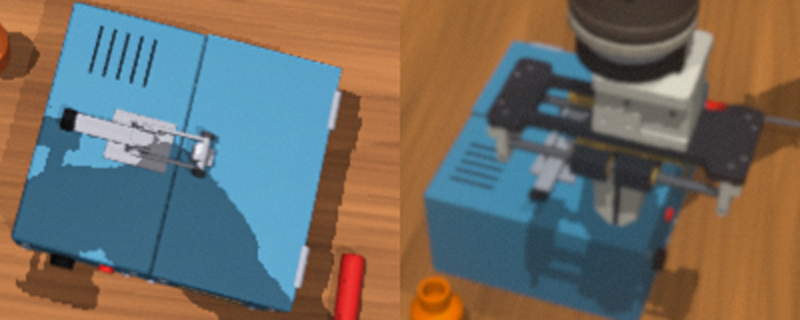

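The final picture shows the lid shut (slope ≈ 0), the lever flat (tip at the left, z ≈ 0.148 all along it) and the loop around the keeper at crop (205,150). The arm is clear of everything, so I'm handing in.

```bash
python3 -c "
from h import *
print(arm.sign_off())"
```

```text
the job is handed in; nothing more can be done
None
```

The job is done and handed in at about 57 s on the robot's clock; the hand-in reports no verdict. I stood all three yellow bottles in the chamber pockets, put a stopper in each neck and shut the lid. Then I hooked the loop behind the keeper with the lever still up at about 1.05 rad, and pushed the lever down flat.

**Last checks:**
- **Stoppers:** before the lid closed, all three heads' tops measured 115–117 mm above the bench, against 116 mm expected. All three bottles stood upright in the crop.
- **Latch:** lid slope was within about 0.003 rad of flat. The lever lay level along its whole length, and the bar stayed at the keeper after the gripper let go.
- **Clearance:** the arm was in free air, reading under 1 N.

**What disagreed or went unchecked:**
- **Middle bottle:** it slid about 7 mm inside its pocket between two looks, cause unknown. It stayed upright with its stopper aligned.
- **Push forces:** one bottle placing and the stopper pressings showed 21–23 N. The finger press on the lid peaked at about 42 N at the wrist.
- **Not re-measured:** the stoppers once the lid was shut, and the positions of the jar, tape and screwdriver. I saw no contact with those three.

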